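# Clear the cutting station and zero its length counter

### The arm

A 6-joint arm with a two-finger parallel gripper is mounted at the origin on the work surface. World frame = base frame: x ahead of the robot, y to its left, z up, the work surface at z = 0. Lengths are in m, angles in rad, forces in N, time in s.
With the tool pointing down it reaches from about 0.35 to 0.775 m from the base axis. Payload 5.5 kg.
Tool frame: the origin (TCP) lies midway between the tips of the shut fingers; the grasp point (between the pads) lies 19 mm behind it; z points along the fingers, y is the line along which they close (so a half turn about z gives the same grasp; the last joint's range is limited). The gripper opens to 85 mm and grips with 20 to 120 N. Pads are 22 mm wide; open, the fingers measure 114 mm over their backs; the gripper's body (76 mm by 85 mm) begins 54 mm behind the grasp point. The pads swing forward as they close: fully open they stand 13 mm farther back than shut.
Start: joints at [0.975, 0.313, 0.046, 1.304, 0, 1.431], TCP at [0.253, 0.516, 0.192] pointing down, gripper open.
Joint ranges: [-2.76, 2.76], [-0.86, 1.69], [-1.03, 1.26], [-2.2, 2.34], [-1.47, 1.5], [-3.14, 3.14]. Speed limits (rad/s): [2.57, 2.57, 3.14, 3.14, 3.14, 3.14].

### API

Orientations are given as a rotation vector (axis times angle).
In Python, from bench import manip gives the robot as it stands.
- The arm moves only by the tool jog_arm, never from a script. Its arguments are lists of equal length, an entry for each row: "slide": the shift along the tool's x, y, z as a fraction of full scale, a list of three; "turn": the turn, a rotation vector about the tool's x, y, z as a fraction of full scale, a list of three; "grip": the opening, from 0 (shut) to 1 (fully open). A call has exactly 5 rows; each row shifts and turns the commanded pose from where the row before left it, along the tool's axes as they then stand; what a row does not reach is not made up. Full scale, the value 1, is 0.3 m for a shift and 180 degrees for a turn. A row lasts 1/12 s, in which the tool goes at most 41.7 mm and 7.16 degrees, less where a joint would pass 70% of its speed; a pose out of reach is approached as far as the arm can. A call with a number of a shift or a turn outside -1 to 1 is refused whole. A call with a gripper value outside its range is refused whole. The fingers move at their own pace and stop on an object; "squeeze" is the grip in N (left out, the last holds). Time passes only in rows, so rows that do not move let the fingers close, or fill a call up. It gives the time, the measured TCP pose, the force, the opening and the grip force at its end, in the units of the state.
- manip.get_obs(): the state, without advancing time (a new reading comes with each control period).
- manip.get_image(name): name is "scene" or "side" or "wrist"; returns (picture, depth): 480x640x3 uint8, blue, green, red; 480x640 float32, m along the optical axis (not along the pixel's ray), 0 where there is no reading.
- manip.camera_model(name): a dict with "mtx" (3x3 intrinsics, pixels), "dist_coeffs" ([k1, k2, p1, p2, k3] as OpenCV has them; the pictures are not rectified), "R" (3x3) and "t" (3): a world point X has camera coordinates R X + t; the wrist camera has in their place "mount" (4x4, takes a point from camera to tool coordinates, whose origin is the TCP and whose axes are the flange's). Camera axes: x right, y down, z forward; pixel columns grow to the right and rows downward; lengths in m; the calibration is good to about 2 mm. A picture is of the moment at which its call begins: read the wrist's pose just before it. camera_model takes no time and is no camera call.
- manip.job_done(): hands the job in; it is judged then, once.
The state is a dict: "time": time; "qpos": joint angles; "joint_velocities": joint speeds; "joint_efforts": joint torques, N m; "tool_pos": TCP position; "orientation": TCP orientation; "wrist_force": force on the tool from outside, world axes, zero at the start; "ft_torque": the same for the moment, N m; "opening": finger opening in m; "finger_force": force on a finger pad.
Only numpy, scipy, OpenCV 4.12 (cv2) and the standard library are available. Lean on these libraries where they do the work, as an engineer would, in place of code of your own. Each camera call takes 0.05 s, during which the arm holds its last target. There are 200 camera calls.

### The job

Get the cutting station ready for the next job: first use the hand sweeper to sweep the three metal offcuts (brass bar, red channel, steel tube) well inside the yellow scrap pan, without touching them with the gripper, and then turn the orange reset knob on the length counter counterclockwise all the way back to its zero stop. Leave the sweeper standing upright on the bench outside the pan, and leave the can, tools, carton and mug where they are.

Things in the scene. Friction and masses are not known exactly. Their poses are not given: they have to be found in the camera images.
- reset_knob (a joint): Angle of the orange bar-shaped reset knob on top of the grey length counter, 0 = against its zero stop (white line of the knob points at the red mark and red pin), up to 4.4 rad; grows as the knob turns clockwise seen from above, so it is wound back counterclockwise. It stays where it is left (friction about 0.06 N m).
- knob_grip (a point): Point on the knob's vertical axis at the height to grip, 98 mm above the bench; turns with the knob. The knob's orange bar is 62 long, 16 wide, 32 high (72 to 104 mm above the bench); x runs along the bar towards the pointer end, z up. Below the bar is a hub of 38 mm diameter; the red stop pin rises to 70 mm above the bench.
- counter: Grey box of the length counter, 110 (x) by 140 (y) by 60 mm high, fixed to the bench, with small rollers reaching 20 mm further out at its +y side; the knob's axis is at its middle. Origin: centre of the underside. The zero mark lies from the knob's axis towards the counter's own +x.
- sweeper: Hand sweeper, loose, standing upright: blue block with black rubber foot, 40 (x) by 84 (y) by 45 mm high, and on it a black upright grip 24 (x) by 64 (y) mm from 45 to 115 mm above its underside. Origin: centre of the underside, z up; either 84 mm wide face pushes. 0.28 kg.
- scrap_pan: Yellow scrap pan fixed to the bench, 130 (x) by 372 (y) mm outside, with walls 4 thick and 34 mm high on three sides; the whole -x side (facing the robot) is open and the dark floor is level with the bench. Origin: centre of the underside: the mouth line is at x = -65 mm, the back wall at +61 to +65, side walls at y = +-182 to 186.
- offcut_bar: Brass-coloured solid bar offcut, 68 (x) by 32 (y) by 26 mm high, 0.3 kg, loose. Origin: centre of the underside.
- offcut_channel: Red U-channel offcut, 70 (x) by 36 (y) by 28 mm high, 0.12 kg, loose, open side up. Origin: centre of the underside.
- offcut_tube: Bare steel square-tube offcut, 64 (x) by 34 (y) by 28 mm high, 0.12 kg, loose. Origin: centre of the underside.
- oil_can: Bystander: green can, 58 mm diameter, 95 mm high, standing among the offcuts. Origin: centre of the underside.
- rotary_tool: Bystander: grey rotary hand tool lying flat, about 180 (x, from -70 to +106 mm) by 42 by 45 mm high. Origin: underside.
- multimeter: Bystander: yellow multimeter lying flat, 145 (x) by 72 (y) by 40 mm high. Origin: centre of the underside.
- carton: Bystander: small cardboard box, 110 (x) by 75 (y) by 50 mm high. Origin: centre of the underside.
- mug: Bystander: blue mug, 76 mm diameter, 88 mm high, handle at its +y side. Origin: centre of the underside.

How it is judged:
By the outcome, as a careful person would: the job done as asked, in the order asked, and still so for the second after the job is handed in, with the robot touching nothing.
It also fails if it takes over 72 s, if anything falls off the work surface, if the arm or the gripper's body presses on something with over 40 N, if the wrist force passes 120 N, or if a joint passes its speed limit or range.

## Working session

There is one attempt and no reset: what is moved stays moved. The work goes in short steps, Python scripts to look and compute and a tool call to move; the robot and the scene stay as the last step left them, time stands still between calls to the robot, and variables do not carry over. Pictures are saved under pics/ and viewed, at most 14 in all, crops included, and the job is handed in when it is done.

Besides the shell and the picture viewer there is one more tool, called after ">>>" as name(argument=value, ...) on one line, values as JSON. jog_arm: Moves the arm, as the interface text tells. Its arguments: {"type":"object","properties":{"slide":{"type":"array","items":{"type":"array","items":{"type":"number","minimum":-1,"maximum":1}}},"turn":{"type":"array","items":{"type":"array","items":{"type":"number","minimum":-1,"maximum":1}}},"grip":{"type":"array","items":{"type":"number"}},"squeeze":{"type":"number"}},"required":["slide","turn","grip"]}

```bash
mkdir -p pics; ls; python3 - <<'E'
from bench import manip
import cv2
o=manip.get_obs(); print(o)
for n in("scene","side"):
    im,d=manip.get_image(n); cv2.imwrite(f"pics/{n}0.png",im)
    import numpy as np; np.save(f"pics/{n}0.npy",d)
    c=manip.camera_model(n); print(n,c)
print(manip.camera_model("wrist"))
E
```

```text
pics
{'time': 0.0, 'qpos': array([ 9.75408890e-01,  3.14012107e-01,  4.49470902e-02,  1.30358640e+00,
       -1.16287461e-05,  1.43118147e+00]), 'joint_velocities': array([-0.00013018,  0.00016432, -0.00127304,  0.0010975 , -0.00028283,
        0.00043479]), 'joint_efforts': array([-1.15726001e-03, -4.80628967e+01,  2.98533922e+01,  1.94303063e-02,
       -1.44494816e-04,  8.66258404e-06]), 'tool_pos': array([0.25277396, 0.51579935, 0.19148924]), 'orientation': array([-7.09596960e-01, -3.05973038e+00,  2.72539117e-03]), 'wrist_force': array([ 0.88509836,  0.71930395, -0.16507933]), 'ft_torque': array([-0.02250577,  0.01461726, -0.00254561]), 'finger_force': 0.0, 'opening': 0.08508799563987343}
scene {'mtx': array([[442.98770134,   0.        , 329.69515878],
       [  0.        , 442.98770134, 233.87643614],
       [  0.        ,   0.        ,   1.        ]]), 'dist_coeffs': array([0.02015803, 0.        , 0.        , 0.        , 0.        ]), 'R': array([[ 0.27029129,  0.9627688 ,  0.00434324],
       [ 0.52281673, -0.14298645, -0.8403675 ],
       [-0.80845858,  0.22941473, -0.541999
[... 423 characters left out ...]
  [ 0.06441082,  0.86551014, -0.49673278]]), 't': array([-0.50865104,  0.0848161 ,  0.95589812])}
{'mtx': array([[396.84123025,   0.        , 316.18625194],
       [  0.        , 396.84123025, 241.52601694],
       [  0.        ,   0.        ,   1.        ]]), 'dist_coeffs': array([-0.02237751,  0.        ,  0.        ,  0.        ,  0.        ]), 'mount': array([[ 1.22536367e-03, -9.49413382e-01, -3.14026636e-01,
         8.09192901e-02],
       [ 9.99999231e-01,  1.10281295e-03,  5.67905171e-04,
         2.00325220e-04],
       [-1.92864128e-04, -3.14027090e-01,  9.49414003e-01,
        -1.81530595e-01],
       [ 0.00000000e+00,  0.00000000e+00,  0.00000000e+00,
         1.00000000e+00]])}
```

View pics/scene0.png

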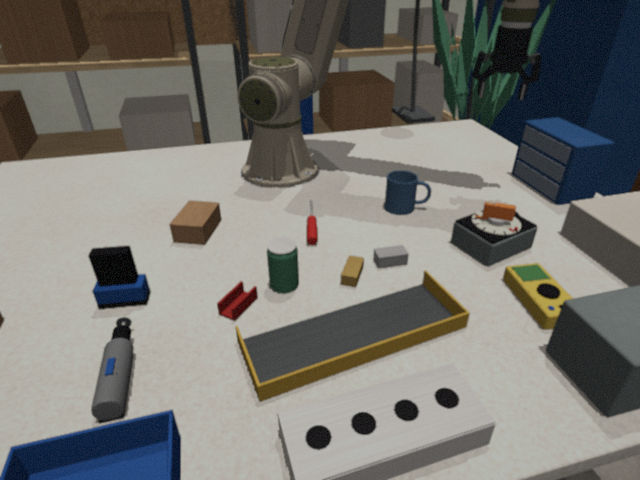

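View pics/side0.png

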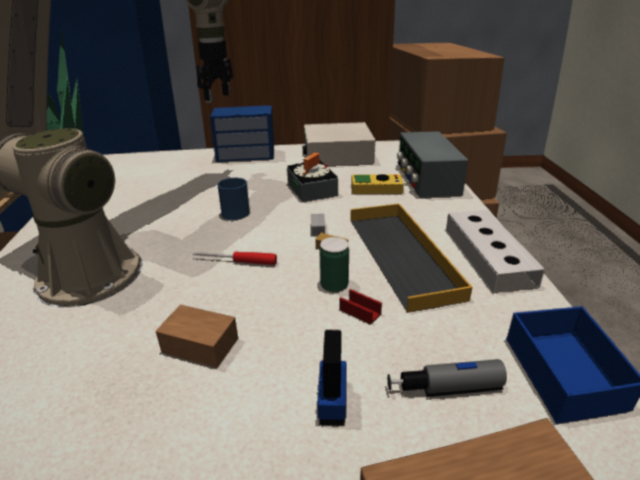

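The pictures show the blue/black sweeper at scene (120,275), red channel (238,300), green can (283,267), brass bar (352,270), tube (391,256), pan (350,335), counter with orange knob (495,230), plus screwdriver (312,225), carton, mug, tool and meter. I'll build a plan view from both depths.

```bash
cat > h.py <<'E'
import numpy as np,cv2
from bench import manip
from scipy.spatial.transform import Rotation as Ro
def cloud(name,im,d,T=None):
    c=manip.camera_model(name)
    v,u=np.nonzero(d>0); z=d[v,u]
    p=cv2.undistortPoints(np.stack([u,v],1).astype(float)[:,None],c['mtx'],c['dist_coeffs'])[:,0]
    P=np.c_[p*z[:,None],z]
    if name=='wrist':
        P=P@c['mount'][:3,:3].T+c['mount'][:3,3]; P=P@T[:3,:3].T+T[:3,3]
    else: P=(P-c['t'])@c['R']
    return P,im[v,u]
def tcp():
    o=manip.get_obs(); T=np.eye(4); T[:3,:3]=Ro.from_rotvec(o['orientation']).as_matrix(); T[:3,3]=o['tool_pos']; return T
def grid(P,C,x0,x1,y0,y1,s=500):
    # plan picture: rows = x downward, cols = y rightward
    H=np.zeros((int((x1-x0)*s),int((y1-y0)*s)),np.float32)-1; I=np.zeros(H.shape+(3,),np.uint8)
    m=(P[:,0]>x0)&(P[:,0]<x1)&(P[:,1]>y0)&(P[:,1]<y1)&(P[:,2]<.2); P=P[m];C=C[m]
    o=np.argsort(P[:,2]);P=P[o];C=C[o]
    r=((P[:,0]-x0)*s).astype(int).clip(0,H.shape[0]-1);c=((P[:,1]-y0)*s).astype(int).clip(0,H.shape[1]-1)
    H[r,c]=P[:,2];I[r,c]=C
    return H,I
E
python3 - <<'E'
from h import *
Ps=[];Cs=[]
for n in("scene","side"):
    P,C=cloud(n,cv2.imread(f"pics/{n}0.png"),np.load(f"pics/{n}0.npy")); 
    m=(P[:,0]>.25)&(P[:,0]<.8)&(abs(P[:,1])<.5)
    print(n,np.median(P[m&(abs(P[:,2])<.01),2])); Ps.append(P);Cs.append(C)
P=np.vstack(Ps);C=np.vstack(Cs)
x0,x1,y0,y1=.25,.85,-.45,.55
H,I=grid(P,C,x0,x1,y0,y1,250)
k=np.ones((3,3),np.uint8)
M=cv2.morphologyEx((H>.012).astype(np.uint8),cv2.MORPH_CLOSE,k)
n,L,st,ce=cv2.connectedComponentsWithStats(M)
for i in range(1,n):
    if st[i,4]<20: continue
    r,c=np.nonzero((L==i)&(H>.012)); q=np.stack([x0+r/250+.002,y0+c/250+.002],1).astype(np.float32)
    (cx,cy),(w,h),a=cv2.minAreaRect(q)
    px=cv2.resize(I[r,c].mean(0)[None,None],(1,1))[0,0].astype(int)
    print(i,f"c=({cx:.3f},{cy:.3f}) size {w:.3f}x{h:.3f} ang {a:.1f} zmax {np.percentile(H[r,c],97):.3f} bgr {px}")
J=cv2.resize(cv2.dilate(I,k),None,fx=3,fy=3,interpolation=cv2.INTER_NEAREST)
J=cv2.resize(I,(800,480),interpolation=cv2.INTER_NEAREST)
for i in range(11): cv2.putText(J,f"{y0+i*.1:.2f}",(i*80,8),0,.3,(0,255,255)); cv2.line(J,(i*80,0),(i*80,480),(0,255,255),1)
for i in range(6): cv2.putText(J,f"{x0+i*.1:.2f}",(0,i*80+10),0,.3,(0,255,255)); cv2.line(J,(0,i*80),(800,i*80),(0,255,255),1)
cv2.imwrite("pics/plan.png",J)
E
```

```text
scene -0.0007386532965543862
side 0.0002829500649914785
1 c=(0.286,-0.247) size 0.081x0.109 ang 66.8 zmax 0.052 bgr [ 68  99 138]
2 c=(0.334,0.012) size 0.030x0.168 ang 77.5 zmax 0.027 bgr [ 62  66 150]
3 c=(0.313,0.256) size 0.104x0.083 ang 37.6 zmax 0.090 bgr [75 65 56]
4 c=(0.512,0.374) size 0.119x0.148 ang 15.9 zmax 0.104 bgr [78 87 95]
6 c=(0.495,-0.381) size 0.090x0.045 ang 82.4 zmax 0.117 bgr [64 47 39]
7 c=(0.512,0.138) size 0.068x0.040 ang 90.0 zmax 0.030 bgr [135 139 143]
8 c=(0.530,-0.090) size 0.062x0.057 ang 45.0 zmax 0.097 bgr [149 157 160]
9 c=(0.537,0.047) size 0.035x0.072 ang 60.3 zmax 0.028 bgr [ 82 128 152]
10 c=(0.555,-0.193) size 0.012x0.074 ang 48.4 zmax 0.031 bgr [ 46  49 107]
11 c=(0.576,-0.170) size 0.012x0.076 ang 47.7 zmax 0.030 bgr [ 58  63 121]
12 c=(0.666,-0.374) size 0.180x0.044 ang -0.0 zmax 0.045 bgr [77 76 75]
13 c=(0.689,0.002) size 0.135x0.380 ang 8.5 zmax 0.036 bgr [ 62 113 140]
14 c=(0.700,0.358) size 0.080x0.149 ang 85.2 zmax 0.041 bgr [ 61 119 127]
15 c=(0.820,0.416) size 0.264x0.056 ang 90.0 zmax 0.112 bgr [86 89 85]
16 c=(0.826,-0.364) size 0.044x0.168 ang -0.0 zmax 0.062 bgr [98 57 36]
17 c=(0.834,-0.024) size 0.264x0.028 ang 90.0 zmax 0.049 bgr [161 167 173]
```

View pics/plan.png

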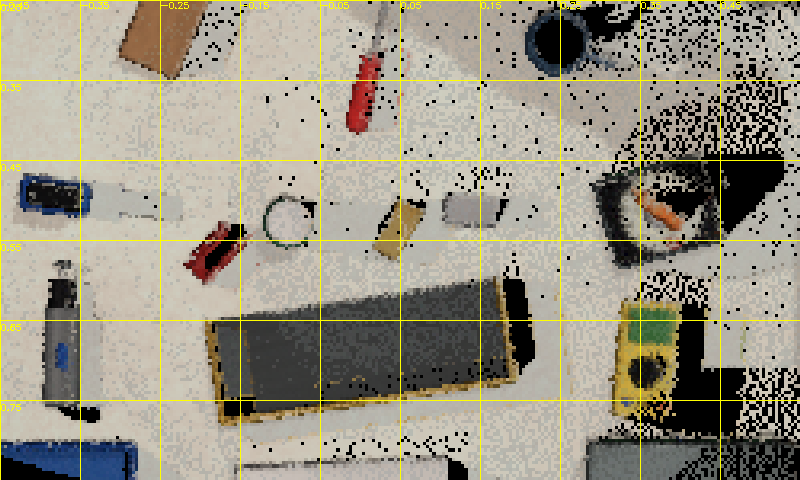

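The plan view clearly shows everything; channel lies broadside to a diagonal push, bar and tube in front of the pan. I refine the sweeper grip and knob.

```bash
python3 - <<'E'
from h import *
S={}
for n in("scene","side"):
    P,C=cloud(n,cv2.imread(f"pics/{n}0.png"),np.load(f"pics/{n}0.npy")); S[n]=(P,C)
    def fit(t,m):
        q=P[m][:,:2]; (cx,cy),(w,h),a=cv2.minAreaRect(q.astype(np.float32))
        u,s,v=np.linalg.svd(q-q.mean(0)); print(n,t,len(q),f"mar ({cx:.4f},{cy:.4f}) {w:.3f}x{h:.3f} {a:.1f}  mean {q.mean(0).round(4)} axis {np.degrees(np.arctan2(v[0,1],v[0,0])):.1f} z {np.median(P[m][:,2]):.3f}")
    b=lambda x,y,r:(abs(P[:,0]-x)<r)&(abs(P[:,1]-y)<r)
    z=P[:,2]
    fit('griptop',b(.495,-.38,.06)&(z>.108)&(z<.125))
    fit('blocktop',b(.495,-.38,.065)&(z>.036)&(z<.05))
    Ci=C.astype(int)
    org=(Ci[:,2]>150)&(Ci[:,1]<130)&(Ci[:,0]<80)&(Ci[:,2]-Ci[:,1]>60)
    fit('knobtop',b(.512,.374,.07)&(z>.098)&(z<.112)); fit('knoborg',b(.512,.374,.07)&(z>.075)&org)
    fit('countertop',b(.512,.374,.1)&(z>.054)&(z<.066))
    fit('tube',b(.512,.138,.05)&(z>.023)&(z<.033)); fit('bar',b(.537,.047,.048)&(z>.021)&(z<.031))
    fit('channel',b(.566,-.182,.05)&(z>.014)&(z<.033)); fit('can',b(.53,-.09,.045)&(z>.088)&(z<.1))
    fit('panrim',b(.689,.002,.21)&(z>.029)&(z<.038))
a=cv2.imread("pics/scene0.png")[185:270,440:550]; b=cv2.imread("pics/side0.png")[145:205,275:350]
J=np.zeros((520,800,3),np.uint8)
a=cv2.resize(a,(400,309),interpolation=cv2.INTER_CUBIC);b=cv2.resize(b,(400,320),interpolation=cv2.INTER_CUBIC)
J[:309,:400]=a;J[:320,400:]=b;cv2.imwrite("pics/knob0.png",J[:320])
E
```

```text
scene griptop 405 mar (0.4951,-0.3807) 0.064x0.027 80.7  mean [ 0.4975 -0.3801] axis -96.6 z 0.114
scene blocktop 527 mar (0.4965,-0.3801) 0.085x0.041 86.1  mean [ 0.5062 -0.3769] axis -87.9 z 0.043
scene knobtop 162 mar (0.5128,0.3771) 0.060x0.020 55.7  mean [0.5154 0.3761] axis 55.4 z 0.103
scene knoborg 41 mar (0.5177,0.3764) 0.051x0.009 58.7  mean [0.5209 0.3822] axis 57.5 z 0.103
scene countertop 1355 mar (0.5125,0.3762) 0.109x0.139 15.8  mean [0.5303 0.3624] axis -103.7 z 0.060
scene tube 350 mar (0.5105,0.1390) 0.065x0.040 87.4  mean [0.5137 0.138 ] axis -92.5 z 0.027
scene bar 369 mar (0.5360,0.0471) 0.032x0.070 58.7  mean [0.5391 0.0459] axis -31.6 z 0.025
scene channel 471 mar (0.5659,-0.1805) 0.038x0.072 47.8  mean [ 0.5679 -0.1816] axis -42.8 z 0.024
scene can 429 mar (0.5281,-0.0895) 0.052x0.053 80.2  mean [ 0.5306 -0.0897] axis -7.1 z 0.094
scene panrim 1336 mar (0.6598,-0.0004) 0.309x0.377 8.7  mean [ 0.7131 -0.0104] axis -82.5 z 0.032
side griptop 650 mar (0.4939,-0.3813) 0.066x0.024 81.9  mean [ 0.4935 -0.3856] axis -97.3 z 0.115
side blocktop 751 mar (0.4939,-0.3825) 0.084x0.040 82.8  mean [ 0.4934 -0.3984] axis -102.3 z 0.045
side knobtop 72 mar (0.5112,0.3750) 0.061x0.019 59.4  mean [0.5118 0.3718] axis -127.3 z 0.104
side knoborg 28 mar (0.5124,0.3753) 0.053x0.011 52.9  mean [0.5172 0.3797] axis -122.1 z 0.104
side countertop 638 mar (0.5121,0.3753) 0.108x0.144 15.3  mean [0.5111 0.3551] axis -53.6 z 0.061
side tube 193 mar (0.5123,0.1381) 0.067x0.032 86.3  mean [0.5115 0.1347] axis -93.3 z 0.028
side bar 105 mar (0.5355,0.0470) 0.033x0.067 57.6  mean [0.5243 0.0563] axis -7.3 z 0.026
side channel 540 mar (0.5661,-0.1811) 0.040x0.071 47.4  mean [ 0.5661 -0.1835] axis -40.4 z 0.024
side can 377 mar (0.5281,-0.0898) 0.054x0.051 43.0  mean [ 0.5272 -0.0933] axis -98.7 z 0.095
side panrim 1049 mar (0.6623,-0.0045) 0.339x0.389 4.7  mean [ 0.7172 -0.0497] axis -89.4 z 0.033
```

View pics/knob0.png

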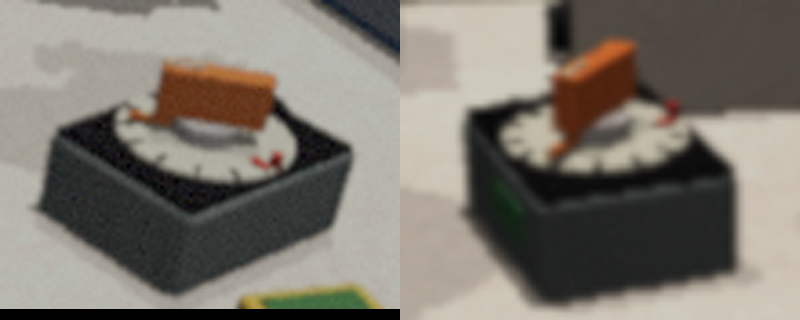

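Pointer end is the bottom-left tip (scene crop 130,115) and red mark at (265,160): pointer at world ~237°, zero at ~15.5°, so ~138° counterclockwise. Sweeper grip at (0.4945,-0.381), its yaw -8.5°. I'll write a row planner.

```bash
cat >> h.py <<'E'
def plan(wps):
    """wps: (x,y,z,yaw_deg,rows); prints slide/turn rows in groups of 5, from the measured pose"""
    T=tcp(); p=T[:3,3].copy(); yaw=np.degrees(np.arctan2(T[1,0],T[0,0])); S=[];U=[]
    print("at",p.round(4),"yaw",round(yaw,1),"tool z",T[:3,2].round(4))
    for x,y,z,w,n in wps:
        g=np.array([x,y,z])
        for i in range(n,0,-1):
            d=(g-p)/i; dw=(w-yaw)/i; a=np.radians(yaw); c,s=np.cos(a),np.sin(a)
            r=np.round(np.array([c*d[0]+s*d[1],s*d[0]-c*d[1],-d[2]])/.3,3); t=round(-dw/180,4)
            assert np.linalg.norm(r)<=.139 and abs(t)<=.0397,(r,t)
            r3=r*.3; p=p+[c*r3[0]+s*r3[1],s*r3[0]-c*r3[1],-r3[2]]; yaw-=t*180
            S.append(r.tolist());U.append([0,0,t])
    for i in range(0,len(S),5): print(S[i:i+5],U[i:i+5])
E
python3 - <<'E'
from h import *
plan([(.4945,-.381,.17,81.5,25),(.4945,-.381,.067,81.5,5)])
E
```

```text
at [0.2528 0.5159 0.1916] yaw 153.9 tool z [-9.0e-04 -1.3e-03 -1.0e+00]
[[-0.082, -0.093, 0.003], [-0.086, -0.089, 0.003], [-0.091, -0.084, 0.003], [-0.095, -0.08, 0.003], [-0.099, -0.075, 0.003]] [[0, 0, np.float64(0.0161)], [0, 0, np.float64(0.0161)], [0, 0, np.float64(0.0161)], [0, 0, np.float64(0.0161)], [0, 0, np.float64(0.0161)]]
[[-0.102, -0.07, 0.003], [-0.106, -0.065, 0.003], [-0.109, -0.059, 0.003], [-0.112, -0.054, 0.003], [-0.114, -0.048, 0.003]] [[0, 0, np.float64(0.0161)], [0, 0, np.float64(0.0161)], [0, 0, np.float64(0.0161)], [0, 0, np.float64(0.0161)], [0, 0, np.float64(0.0161)]]
[[-0.116, -0.042, 0.003], [-0.118, -0.036, 0.003], [-0.12, -0.03, 0.003], [-0.121, -0.024, 0.003], [-0.123, -0.018, 0.003]] [[0, 0, np.float64(0.0161)], [0, 0, np.float64(0.0161)], [0, 0, np.float64(0.0161)], [0, 0, np.float64(0.0161)], [0, 0, np.float64(0.0161)]]
[[-0.123, -0.011, 0.003], [-0.124, -0.005, 0.003], [-0.124, 0.001, 0.003], [-0.124, 0.007, 0.003], [-0.123, 0.013, 0.002]] [[0, 0, np.float64(0.0161)], [0, 0, np.float64(0.0161)], [0, 0, np.float64(0.0161)], [0, 0, np.float64(0.016)], [0, 0, np.float64(0.0161)]]
[[-0.122, 0.02, 0.003], [-0.121, 0.026, 0.002], [-0.12, 0.032, 0.003], [-0.118, 0.038, 0.002], [-0.115, 0.043, 0.003]] [[0, 0, np.float64(0.016)], [0, 0, np.float64(0.0161)], [0, 0, np.float64(0.016)], [0, 0, np.float64(0.0161)], [0, 0, np.float64(0.016)]]
[[-0.0, 0.0, 0.069], [-0.0, 0.0, 0.069], [-0.0, 0.0, 0.068], [-0.0, 0.0, 0.069], [-0.0, 0.0, 0.068]] [[0, 0, np.float64(0.0)], [0, 0, np.float64(0.0)], [0, 0, np.float64(0.0)], [0, 0, np.float64(0.0)], [0, 0, np.float64(0.0)]]
```

>>> jog_arm(slide=[[-0.082, -0.093, 0.003], [-0.086, -0.089, 0.003], [-0.091, -0.084, 0.003], [-0.095, -0.08, 0.003], [-0.099, -0.075, 0.003]], turn=[[0, 0, 0.016], [0, 0, 0.016], [0, 0, 0.016], [0, 0, 0.016], [0, 0, 0.016]], grip=[1, 1, 1, 1, 1], squeeze=60)

```text
time: 0.52
tool_pos: [0.3017, 0.3351, 0.1874]
orientation: [-1.09, -2.946, 0.001]
wrist_force: [0.8, -0.7, -0.6]
opening: 0.0852
finger_force: 0.0
```

>>> jog_arm(slide=[[-0.102, -0.07, 0.003], [-0.106, -0.065, 0.003], [-0.109, -0.059, 0.003], [-0.112, -0.054, 0.003], [-0.114, -0.048, 0.003]], turn=[[0, 0, 0.016], [0, 0, 0.016], [0, 0, 0.016], [0, 0, 0.016], [0, 0, 0.016]], grip=[1, 1, 1, 1, 1])

```text
time: 0.93
tool_pos: [0.3502, 0.1556, 0.1832]
orientation: [-1.451, -2.786, -0.0]
wrist_force: [1.7, -0.0, 0.3]
opening: 0.0856
finger_force: 0.0
```

>>> jog_arm(slide=[[-0.116, -0.042, 0.003], [-0.118, -0.036, 0.003], [-0.12, -0.03, 0.003], [-0.121, -0.024, 0.003], [-0.123, -0.018, 0.003]], turn=[[0, 0, 0.016], [0, 0, 0.016], [0, 0, 0.016], [0, 0, 0.016], [0, 0, 0.016]], grip=[1, 1, 1, 1, 1])

```text
time: 1.35
tool_pos: [0.399, -0.0234, 0.1788]
orientation: [-1.79, -2.582, -0.0]
wrist_force: [0.6, 0.7, -1.0]
opening: 0.0857
finger_force: 0.0
```

>>> jog_arm(slide=[[-0.123, -0.011, 0.003], [-0.124, -0.005, 0.003], [-0.124, 0.001, 0.003], [-0.124, 0.007, 0.003], [-0.123, 0.013, 0.002]], turn=[[0, 0, 0.016], [0, 0, 0.016], [0, 0, 0.016], [0, 0, 0.016], [0, 0, 0.016]], grip=[1, 1, 1, 1, 1])

```text
time: 1.77
tool_pos: [0.4483, -0.2026, 0.1742]
orientation: [-2.099, -2.336, -0.0]
wrist_force: [1.2, 0.2, 1.8]
opening: 0.0854
finger_force: 0.0
```

>>> jog_arm(slide=[[-0.122, 0.02, 0.003], [-0.121, 0.026, 0.002], [-0.12, 0.032, 0.003], [-0.118, 0.038, 0.002], [-0.115, 0.043, 0.003]], turn=[[0, 0, 0.016], [0, 0, 0.016], [0, 0, 0.016], [0, 0, 0.016], [0, 0, 0.016]], grip=[1, 1, 1, 1, 1])

```text
time: 2.18
tool_pos: [0.4979, -0.3813, 0.1701]
orientation: [-2.375, -2.055, -0.0]
wrist_force: [0.9, 0.3, 0.5]
opening: 0.0852
finger_force: 0.0
```

>>> jog_arm(slide=[[0, -0.011, 0.069], [0, 0, 0.069], [0, 0, 0.069], [0, 0, 0.069], [0, 0, 0.068]], turn=[[0, 0, 0], [0, 0, 0], [0, 0, 0], [0, 0, 0], [0, 0, 0]], grip=[1, 1, 1, 1, 1])

```text
time: 2.6
tool_pos: [0.4942, -0.3789, 0.0658]
orientation: [-2.372, -2.057, -0.0]
wrist_force: [0.3, -0.4, 0.1]
opening: 0.0854
finger_force: 0.0
```

>>> jog_arm(slide=[[0, 0, 0], [0, 0, 0], [0, 0, 0], [0, 0, 0], [0, 0, 0]], turn=[[0, 0, 0], [0, 0, 0], [0, 0, 0], [0, 0, 0], [0, 0, 0]], grip=[0, 0, 0, 0, 0])

```text
time: 3.02
tool_pos: [0.4956, -0.3799, 0.0693]
orientation: [2.371, 2.057, 0.0]
wrist_force: [-0.2, -0.1, 0.4]
opening: 0.0256
finger_force: 0.4
```

>>> jog_arm(slide=[[0, 0, 0], [0, 0, 0], [0, 0, 0], [0, 0, 0], [0, 0, 0]], turn=[[0, 0, 0], [0, 0, 0], [0, 0, 0], [0, 0, 0], [0, 0, 0]], grip=[0, 0, 0, 0, 0])

```text
time: 3.43
tool_pos: [0.4956, -0.38, 0.0695]
orientation: [2.371, 2.057, 0.0]
wrist_force: [-0.9, -0.9, 5.8]
opening: 0.0219
finger_force: 59.5
```

```bash
python3 - <<'E'
from h import *
plan([(.4956,-.38,.0725,81.7,1),(.5235,-.2275,.0725,137.5,14)])
E
```

```text
at [ 0.4956 -0.38    0.0695] yaw 81.9 tool z [ 0.0023 -0.0024 -1.    ]
[[0.0, 0.0, -0.01], [0.037, 0.001, 0.0], [0.037, 0.004, 0.0], [0.036, 0.006, 0.0], [0.036, 0.009, 0.0]] [[0, 0, np.float64(0.001)], [0, 0, np.float64(-0.0221)], [0, 0, np.float64(-0.0221)], [0, 0, np.float64(-0.0221)], [0, 0, np.float64(-0.0222)]]
[[0.035, 0.011, 0.0], [0.034, 0.014, 0.0], [0.033, 0.016, 0.0], [0.032, 0.019, 0.0], [0.031, 0.021, 0.0]] [[0, 0, np.float64(-0.0221)], [0, 0, np.float64(-0.0222)], [0, 0, np.float64(-0.0221)], [0, 0, np.float64(-0.0222)], [0, 0, np.float64(-0.0221)]]
[[0.029, 0.023, 0.0], [0.027, 0.025, 0.0], [0.026, 0.026, 0.0], [0.024, 0.028, 0.0], [0.021, 0.03, 0.0]] [[0, 0, np.float64(-0.0222)], [0, 0, np.float64(-0.0221)], [0, 0, np.float64(-0.0222)], [0, 0, np.float64(-0.0221)], [0, 0, np.float64(-0.0222)]]
```

>>> jog_arm(slide=[[0.0, 0.0, -0.01], [0.037, 0.001, 0.0], [0.037, 0.004, 0.0], [0.036, 0.006, 0.0], [0.036, 0.009, 0.0]], turn=[[0, 0, 0], [0, 0, -0.022], [0, 0, -0.022], [0, 0, -0.022], [0, 0, -0.022]], grip=[0, 0, 0, 0, 0])

```text
time: 3.85
tool_pos: [0.5022, -0.3347, 0.0703]
orientation: [-2.062, -2.369, -0.0]
wrist_force: [-0.2, 0.3, -1.5]
opening: 0.0216
finger_force: 58.8
```

>>> jog_arm(slide=[[0.035, 0.011, 0.0], [0.034, 0.014, 0.0], [0.033, 0.016, 0.0], [0.032, 0.019, 0.0], [0.031, 0.021, 0.0]], turn=[[0, 0, -0.022], [0, 0, -0.022], [0, 0, -0.022], [0, 0, -0.022], [0, 0, -0.022]], grip=[0, 0, 0, 0, 0])

```text
time: 4.27
tool_pos: [0.5123, -0.2801, 0.0703]
orientation: [-1.624, -2.688, -0.0]
wrist_force: [-0.1, -0.6, -1.9]
opening: 0.0216
finger_force: 58.8
```

>>> jog_arm(slide=[[0.029, 0.023, 0.0], [0.027, 0.025, 0.0], [0.026, 0.026, 0.0], [0.024, 0.028, 0.0], [0.021, 0.03, 0.0]], turn=[[0, 0, -0.022], [0, 0, -0.022], [0, 0, -0.022], [0, 0, -0.022], [0, 0, -0.022]], grip=[0, 0, 0, 0, 0])

```text
time: 4.68
tool_pos: [0.5224, -0.2258, 0.0704]
orientation: [-1.138, -2.927, -0.001]
wrist_force: [-0.5, -0.4, -2.3]
opening: 0.0217
finger_force: 58.8
```

```bash
cat > look.py <<'E'
import sys
from h import *
tag=sys.argv[1]; J=[]
P=[];C=[]
for n in("scene","side"):
    im,d=manip.get_image(n); p,c=cloud(n,im,d); P.append(p);C.append(c); J.append(im)
P=np.vstack(P);C=np.vstack(C)
np.savez("pics/cl.npz",P=P,C=C)
a=J[0][190:400,200:480]; b=J[1][180:390,270:480]
K=np.hstack([cv2.resize(a,(400,300)),cv2.resize(b,(400,300))])
H,I=grid(P[P[:,2]<.12],C[P[:,2]<.12],.42,.80,-.42,.26,400)
G=cv2.resize(I,(800,447))[:300] if 0 else cv2.resize(I,(537,300),interpolation=cv2.INTER_NEAREST)
G=np.hstack([G,np.zeros((300,263,3),np.uint8)])
cv2.imwrite(f"pics/{tag}.png",np.vstack([K,G]))
E
python3 look.py a1; python3 - <<'E'
from h import *
plan([(.5235,-.2275,.0715,137.5,1)]) 
P=np.load("pics/cl.npz")['P']
m=(abs(P[:,0]-.5235)<.08)&(abs(P[:,1]+.2275)<.07)&(P[:,2]>.03)&(P[:,2]<.051)
print(cv2.minAreaRect(P[m][:,:2].astype(np.float32)), np.percentile(P[m][:,2],[50,90]))
E
```

```text
at [ 0.5224 -0.2249  0.0704] yaw 137.5 tool z [-9.0e-04  1.2e-03 -1.0e+00]
[[-0.008, -0.004, -0.004]] [[0, 0, np.float64(-0.0003)]]
((0.5400452017784119, -0.20536121726036072), (0.10209456831216812, 0.08836948126554489), 50.94914627075195) [0.04397789 0.04754908]
```

View pics/a1.png

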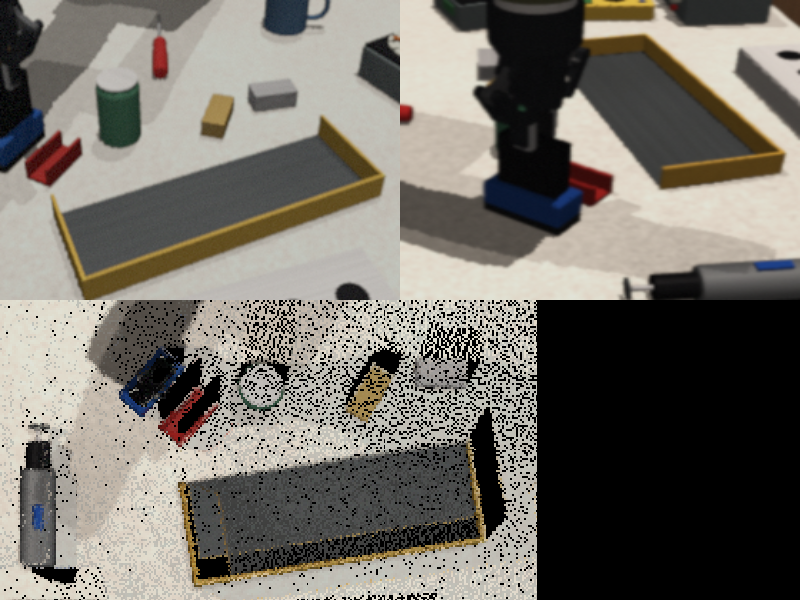

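```bash
python3 - <<'E'
from h import *
plan([(.631,-.1216,.0706,137.5,12),(.663,-.0914,.0706,137.5,8)])
E
```

```text
at [ 0.5224 -0.2249  0.0704] yaw 137.5 tool z [-9.0e-04  1.2e-03 -1.0e+00]
[[-0.003, 0.042, -0.0], [-0.003, 0.041, -0.0], [-0.003, 0.042, -0.0], [-0.003, 0.041, -0.0], [-0.003, 0.042, -0.0]] [[0, 0, np.float64(-0.0)], [0, 0, np.float64(-0.0)], [0, 0, np.float64(-0.0)], [0, 0, np.float64(-0.0)], [0, 0, np.float64(-0.0)]]
[[-0.003, 0.041, -0.0], [-0.003, 0.042, -0.0], [-0.003, 0.041, -0.0], [-0.002, 0.042, -0.0], [-0.003, 0.041, -0.0]] [[0, 0, np.float64(-0.0)], [0, 0, np.float64(-0.0)], [0, 0, np.float64(-0.0001)], [0, 0, np.float64(-0.0)], [0, 0, np.float64(-0.0001)]]
[[-0.002, 0.042, -0.0], [-0.003, 0.041, -0.001], [-0.001, 0.018, 0.0], [-0.001, 0.018, 0.0], [-0.001, 0.018, 0.0]] [[0, 0, np.float64(-0.0)], [0, 0, np.float64(-0.0001)], [0, 0, np.float64(0.0)], [0, 0, np.float64(0.0)], [0, 0, np.float64(0.0)]]
[[-0.001, 0.019, 0.0], [-0.002, 0.018, 0.0], [-0.001, 0.019, 0.0], [-0.002, 0.018, 0.0], [-0.001, 0.019, 0.0]] [[0, 0, np.float64(0.0)], [0, 0, np.float64(0.0)], [0, 0, np.float64(0.0)], [0, 0, np.float64(0.0)], [0, 0, np.float64(0.0)]]
```

>>> jog_arm(slide=[[-0.003, 0.042, 0], [-0.003, 0.041, 0], [-0.003, 0.042, 0], [-0.003, 0.041, 0], [-0.003, 0.042, 0]], turn=[[0, 0, 0], [0, 0, 0], [0, 0, 0], [0, 0, 0], [0, 0, 0]], grip=[0, 0, 0, 0, 0])

```text
time: 5.2
tool_pos: [0.5694, -0.1832, 0.0705]
orientation: [1.144, 2.926, -0.0]
wrist_force: [-1.0, -0.4, -0.3]
opening: 0.0218
finger_force: 59.1
```

>>> jog_arm(slide=[[-0.003, 0.041, 0], [-0.003, 0.042, 0], [-0.003, 0.041, 0], [-0.002, 0.042, 0], [-0.003, 0.041, 0]], turn=[[0, 0, 0], [0, 0, 0], [0, 0, 0], [0, 0, 0], [0, 0, 0]], grip=[0, 0, 0, 0, 0])

```text
time: 5.62
tool_pos: [0.6144, -0.1399, 0.0705]
orientation: [-1.143, -2.926, -0.0]
wrist_force: [-0.3, -0.8, -2.2]
opening: 0.0219
finger_force: 59.1
```

>>> jog_arm(slide=[[-0.002, 0.042, 0], [-0.003, 0.041, 0], [-0.001, 0.018, 0], [-0.001, 0.018, 0], [-0.001, 0.018, 0]], turn=[[0, 0, 0], [0, 0, 0], [0, 0, 0], [0, 0, 0], [0, 0, 0]], grip=[0, 0, 0, 0, 0])

```text
time: 6.03
tool_pos: [0.6433, -0.1121, 0.0705]
orientation: [-1.143, -2.926, 0.0]
wrist_force: [-1.0, -0.2, -2.5]
opening: 0.0217
finger_force: 59.1
```

>>> jog_arm(slide=[[-0.001, 0.019, 0], [-0.002, 0.018, 0], [-0.001, 0.019, 0], [-0.002, 0.018, 0], [-0.001, 0.019, 0]], turn=[[0, 0, 0], [0, 0, 0], [0, 0, 0], [0, 0, 0], [0, 0, 0]], grip=[0, 0, 0, 0, 0])

```text
time: 6.45
tool_pos: [0.6639, -0.0931, 0.0706]
orientation: [1.144, 2.926, 0.0]
wrist_force: [0.5, -0.7, -1.8]
opening: 0.0215
finger_force: 59.0
```

>>> jog_arm(slide=[[0, -0.02, 0], [0, -0.04, 0], [0, -0.06, 0], [0, -0.06, 0], [0, 0, 0]], turn=[[0, 0, 0], [0, 0, 0], [0, 0, 0], [0, 0, 0], [0, 0, 0]], grip=[0, 0, 0, 0, 0])

```text
time: 6.87
tool_pos: [0.6239, -0.1359, 0.0705]
orientation: [-1.147, -2.923, 0.003]
wrist_force: [-0.3, -0.1, -2.8]
opening: 0.0216
finger_force: 59.2
```

```bash
python3 look.py a2; python3 - <<'E'
from h import *
p=tcp()[:3,3]
# up, across over the can, down behind the bar (push dir 4 deg -> yaw 94)
plan([(p[0],p[1],.19,137.5,5),(.465,.040,.19,94,9),(.465,.040,.19,94,1),(.465,.040,.0706,94,5)])
E
```

```text
at [ 0.626  -0.1343  0.0709] yaw 137.2 tool z [ 0.e+00  2.e-04 -1.e+00]
[[0.0, 0.0, -0.079], [0.0, 0.0, -0.08], [0.0, 0.0, -0.079], [0.0, 0.0, -0.08], [0.0, 0.0, -0.079]] [[0, 0, np.float64(-0.0003)], [0, 0, np.float64(-0.0003)], [0, 0, np.float64(-0.0004)], [0, 0, np.float64(-0.0003)], [0, 0, np.float64(-0.0004)]]
[[0.088, 0.007, -0.0], [0.088, -0.0, -0.0], [0.087, -0.007, -0.0], [0.087, -0.015, -0.0], [0.085, -0.022, -0.0]] [[0, 0, np.float64(0.0269)], [0, 0, np.float64(0.0269)], [0, 0, np.float64(0.0268)], [0, 0, np.float64(0.0269)], [0, 0, np.float64(0.0268)]]
[[0.083, -0.029, -0.0], [0.08, -0.036, -0.0], [0.077, -0.043, -0.0], [0.072, -0.049, -0.0], [0.0, -0.0, -0.0]] [[0, 0, np.float64(0.0269)], [0, 0, np.float64(0.0268)], [0, 0, np.float64(0.0269)], [0, 0, np.float64(0.0268)], [0, 0, np.float64(0.0)]]
[[0.0, -0.0, 0.08], [0.0, -0.0, 0.079], [0.0, -0.0, 0.08], [0.0, -0.0, 0.079], [0.0, -0.0, 0.08]] [[0, 0, np.float64(0.0)], [0, 0, np.float64(0.0)], [0, 0, np.float64(0.0)], [0, 0, np.float64(0.0)], [0, 0, np.float64(0.0)]]
```

View pics/a2.png

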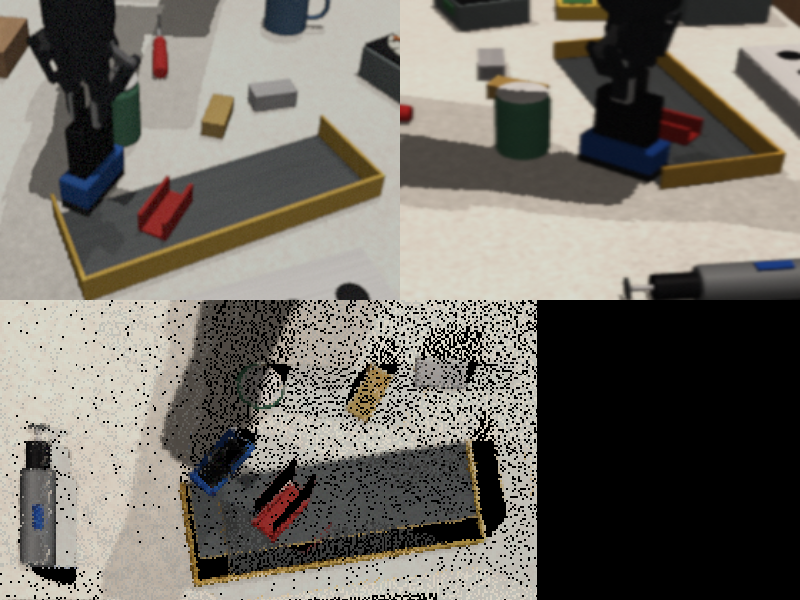

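Channel lies well inside the pan (scene crop 165,205), nothing else moved. Next: lift over the can to behind the bar.

>>> jog_arm(slide=[[0, 0, -0.079], [0, 0, -0.08], [0, 0, -0.079], [0, 0, -0.08], [0, 0, -0.079]], turn=[[0, 0, 0], [0, 0, 0], [0, 0, 0], [0, 0, 0], [0, 0, 0]], grip=[0, 0, 0, 0, 0])

```text
time: 7.38
tool_pos: [0.627, -0.1329, 0.191]
orientation: [1.143, 2.926, 0.001]
wrist_force: [0.7, -1.0, -2.5]
opening: 0.0219
finger_force: 59.3
```

>>> jog_arm(slide=[[0.088, 0.007, 0], [0.088, 0, 0], [0.087, -0.007, 0], [0.087, -0.015, 0], [0.085, -0.022, 0]], turn=[[0, 0, 0.027], [0, 0, 0.027], [0, 0, 0.027], [0, 0, 0.027], [0, 0, 0.027]], grip=[0, 0, 0, 0, 0])

```text
time: 7.8
tool_pos: [0.5372, -0.0348, 0.1899]
orientation: [1.738, 2.616, 0.001]
wrist_force: [0.1, 0.2, -2.6]
opening: 0.0217
finger_force: 59.3
```

>>> jog_arm(slide=[[0.083, -0.029, 0], [0.08, -0.036, 0], [0.077, -0.043, 0], [0.072, -0.049, 0], [0, 0, 0]], turn=[[0, 0, 0.027], [0, 0, 0.027], [0, 0, 0.026], [0, 0, 0.026], [0, 0, 0]], grip=[0, 0, 0, 0, 0])

```text
time: 8.22
tool_pos: [0.4631, 0.0449, 0.1901]
orientation: [-2.141, -2.295, -0.0]
wrist_force: [-0.7, -0.6, -2.2]
opening: 0.0217
finger_force: 59.3
```

```bash
python3 - <<'E'
from h import *
plan([(.465,.040,.0706,94,10),(.465,.040,.0706,94,1),(.600,.0495,.0706,94,12),(.626,.051,.0706,94,7),(.586,.048,.0706,94,5)])
E
```

```text
at [0.4631 0.0449 0.1901] yaw 94.0 tool z [-0.0019  0.0018 -1.    ]
[[-0.002, 0.001, 0.04], [-0.002, 0.0, 0.04], [-0.002, 0.001, 0.04], [-0.002, 0.0, 0.04], [-0.001, 0.001, 0.04]] [[0, 0, np.float64(-0.0)], [0, 0, np.float64(-0.0)], [0, 0, np.float64(-0.0)], [0, 0, np.float64(-0.0)], [0, 0, np.float64(-0.0)]]
[[-0.002, 0.0, 0.04], [-0.001, 0.001, 0.04], [-0.002, 0.0, 0.039], [-0.001, 0.001, 0.04], [-0.002, 0.0, 0.039]] [[0, 0, np.float64(-0.0)], [0, 0, np.float64(-0.0)], [0, 0, np.float64(-0.0001)], [0, 0, np.float64(-0.0)], [0, 0, np.float64(-0.0001)]]
[[0.0, 0.0, 0.0], [0.0, 0.038, 0.0], [0.0, 0.038, 0.0], [0.0, 0.038, 0.0], [0.0, 0.037, 0.0]] [[0, 0, np.float64(0.0)], [0, 0, np.float64(0.0)], [0, 0, np.float64(0.0)], [0, 0, np.float64(0.0)], [0, 0, np.float64(0.0)]]
[[0.0, 0.038, 0.0], [0.0, 0.037, 0.0], [0.0, 0.038, 0.0], [0.0, 0.037, 0.0], [0.0, 0.038, 0.0]] [[0, 0, np.float64(0.0)], [0, 0, np.float64(0.0)], [0, 0, np.float64(0.0)], [0, 0, np.float64(0.0)], [0, 0, np.float64(0.0)]]
[[0.0, 0.037, 0.0], [0.0, 0.038, 0.0], [0.0, 0.037, 0.0], [-0.0, 0.012, 0.0], [-0.0, 0.013, 0.0]] [[0, 0, np.float64(0.0)], [0, 0, np.float64(0.0)], [0, 0, np.float64(0.0)], [0, 0, np.float64(0.0)], [0, 0, np.float64(0.0)]]
[[-0.0, 0.012, 0.0], [-0.0, 0.013, 0.0], [-0.0, 0.012, 0.0], [-0.0, 0.013, 0.0], [-0.001, 0.012, 0.0]] [[0, 0, np.float64(0.0)], [0, 0, np.float64(0.0)], [0, 0, np.float64(0.0)], [0, 0, np.float64(0.0)], [0, 0, np.float64(0.0)]]
[[-0.0, -0.027, 0.0], [-0.0, -0.027, 0.0], [-0.0, -0.026, 0.0], [-0.0, -0.027, 0.0], [-0.0, -0.026, 0.0]] [[0, 0, np.float64(0.0)], [0, 0, np.float64(0.0)], [0, 0, np.float64(0.0)], [0, 0, np.float64(0.0)], [0, 0, np.float64(0.0)]]
```

>>> jog_arm(slide=[[-0.004, 0.001, 0.08], [-0.004, 0.001, 0.08], [-0.003, 0.001, 0.08], [-0.003, 0.001, 0.08], [-0.003, 0.001, 0.076]], turn=[[0, 0, 0], [0, 0, 0], [0, 0, 0], [0, 0, 0], [0, 0, 0]], grip=[0, 0, 0, 0, 0])

```text
time: 8.63
tool_pos: [0.4692, 0.0367, 0.0701]
orientation: [2.142, 2.297, 0.001]
wrist_force: [-0.6, -0.6, -2.3]
opening: 0.0218
finger_force: 59.3
```

>>> jog_arm(slide=[[0, 0, 0], [0, 0.02, 0], [0, 0.02, 0], [0, 0, 0], [0, 0, 0]], turn=[[0, 0, 0], [0, 0, 0], [0, 0, 0], [0, 0, 0], [0, 0, 0]], grip=[0, 0, 0, 0, 0])

```text
time: 9.05
tool_pos: [0.4822, 0.0376, 0.0717]
orientation: [2.142, 2.296, 0.002]
wrist_force: [0.8, 0.2, -1.8]
opening: 0.0217
finger_force: 66.4
```

>>> jog_arm(slide=[[-0.001, 0.036, 0.001], [-0.001, 0.036, 0.001], [-0.001, 0.036, 0], [-0.001, 0.036, 0], [-0.001, 0.036, 0]], turn=[[0, 0, 0], [0, 0, 0], [0, 0, 0], [0, 0, 0], [0, 0, 0]], grip=[0, 0, 0, 0, 0])

```text
time: 9.47
tool_pos: [0.535, 0.0403, 0.0704]
orientation: [-2.143, -2.296, 0.0]
wrist_force: [-2.9, 0.7, -0.8]
opening: 0.0217
finger_force: 66.5
```

>>> jog_arm(slide=[[-0.001, 0.036, 0], [-0.001, 0.036, 0], [-0.001, 0.036, 0], [-0.001, 0.036, 0], [-0.001, 0.036, 0]], turn=[[0, 0, 0], [0, 0, 0], [0, 0, 0], [0, 0, 0], [0, 0, 0]], grip=[0, 0, 0, 0, 0])

```text
time: 9.88
tool_pos: [0.5894, 0.0425, 0.0702]
orientation: [-2.143, -2.297, -0.0]
wrist_force: [-2.0, -0.0, -2.1]
opening: 0.0215
finger_force: 66.4
```

>>> jog_arm(slide=[[0, 0.024, 0], [0, 0.024, 0], [0, 0.024, 0], [0, 0.024, 0], [0, 0.024, 0]], turn=[[0, 0, 0], [0, 0, 0], [0, 0, 0], [0, 0, 0], [0, 0, 0]], grip=[0, 0, 0, 0, 0])

```text
time: 10.3
tool_pos: [0.625, 0.0447, 0.0702]
orientation: [-2.144, -2.296, 0.0]
wrist_force: [-2.0, -0.6, -3.4]
opening: 0.0219
finger_force: 66.4
```

>>> jog_arm(slide=[[0, 0, 0], [0, -0.02, 0], [0, -0.05, 0], [0, -0.08, 0], [0, 0, 0]], turn=[[0, 0, 0], [0, 0, 0], [0, 0, 0], [0, 0, 0], [0, 0, 0]], grip=[0, 0, 0, 0, 0])

```text
time: 10.72
tool_pos: [0.5739, 0.0418, 0.0696]
orientation: [-2.14, -2.293, 0.006]
wrist_force: [-1.8, 0.1, -3.9]
opening: 0.0219
finger_force: 66.3
```

```bash
python3 look.py a3; python3 - <<'E'
from h import *
tcp()
plan([(.56,.05,.12,94,2)])
E
```

```text
at [0.5786 0.0416 0.0707] yaw 93.9 tool z [ 3.e-04  1.e-04 -1.e+00]
[[0.016, -0.03, -0.082], [0.016, -0.03, -0.082]] [[0, 0, np.float64(-0.0002)], [0, 0, np.float64(-0.0001)]]
```

View pics/a3.png

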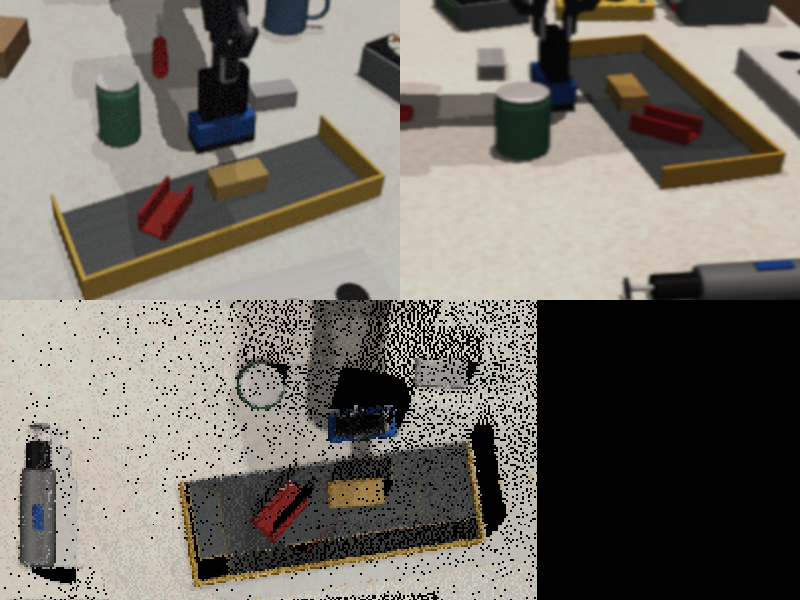

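Bar lies inside, broadside to the mouth (scene crop 238,180). Now the tube, with a slanted push.

```bash
python3 - <<'E'
from h import *
p=tcp()[:3,3]
plan([(.57,.045,.13,93.9,3),(.450,.1435,.13,78,6),(.450,.1435,.13,78,1),(.450,.1435,.071,78,5)])
E
```

```text
at [0.5786 0.0416 0.0707] yaw 93.9 tool z [ 3.e-04  1.e-04 -1.e+00]
[[0.004, -0.009, -0.066], [0.005, -0.009, -0.066], [0.004, -0.01, -0.066], [0.059, -0.063, 0.0], [0.056, -0.065, 0.0]] [[0, 0, np.float64(0.0001)], [0, 0, np.float64(0.0001)], [0, 0, np.float64(0.0)], [0, 0, np.float64(0.0147)], [0, 0, np.float64(0.0147)]]
[[0.053, -0.068, 0.0], [0.05, -0.07, 0.0], [0.047, -0.073, 0.0], [0.043, -0.075, 0.0], [0.0, 0.0, 0.0]] [[0, 0, np.float64(0.0147)], [0, 0, np.float64(0.0148)], [0, 0, np.float64(0.0147)], [0, 0, np.float64(0.0148)], [0, 0, np.float64(-0.0)]]
[[0.0, 0.0, 0.039], [0.0, 0.0, 0.039], [0.0, 0.0, 0.04], [0.0, 0.0, 0.039], [0.0, 0.0, 0.04]] [[0, 0, np.float64(-0.0)], [0, 0, np.float64(-0.0)], [0, 0, np.float64(-0.0)], [0, 0, np.float64(-0.0)], [0, 0, np.float64(-0.0)]]
```

>>> jog_arm(slide=[[0.004, -0.009, -0.066], [0.005, -0.009, -0.066], [0.004, -0.01, -0.066], [0.059, -0.063, 0], [0.056, -0.065, 0]], turn=[[0, 0, 0], [0, 0, 0], [0, 0, 0], [0, 0, 0.015], [0, 0, 0.015]], grip=[0, 0, 0, 0, 0])

```text
time: 11.23
tool_pos: [0.5339, 0.0773, 0.1318]
orientation: [2.251, 2.185, 0.007]
wrist_force: [0.3, 0.9, -2.4]
opening: 0.0217
finger_force: 66.4
```

>>> jog_arm(slide=[[0.053, -0.068, 0], [0.05, -0.07, 0], [0.047, -0.073, 0], [0.043, -0.075, 0], [0, 0, 0]], turn=[[0, 0, 0.015], [0, 0, 0.015], [0, 0, 0.015], [0, 0, 0.014], [0, 0, 0]], grip=[0, 0, 0, 0, 0])

```text
time: 11.65
tool_pos: [0.4478, 0.1458, 0.1301]
orientation: [-2.44, -1.976, 0.0]
wrist_force: [-0.1, -0.1, -2.8]
opening: 0.0221
finger_force: 66.4
```

>>> jog_arm(slide=[[0, 0, 0.049], [0, 0, 0.049], [0, 0, 0.049], [0, 0, 0.049], [0, 0, 0]], turn=[[0, 0, 0], [0, 0, 0], [0, 0, 0], [0, 0, 0], [0, 0, 0]], grip=[0, 0, 0, 0, 0])

```text
time: 12.07
tool_pos: [0.4503, 0.1432, 0.0689]
orientation: [-2.442, -1.975, 0.003]
wrist_force: [-1.2, -0.9, -3.1]
opening: 0.0215
finger_force: 66.3
```

```bash
python3 - <<'E'
from h import *
plan([(.599,.1094,.0707,78,13),(.631,.102,.0707,78,7)])
E
```

```text
at [0.4503 0.1432 0.0689] yaw 77.9 tool z [-2.5e-03 -3.0e-04 -1.0e+00]
[[-0.001, 0.039, -0.0], [-0.0, 0.039, -0.001], [-0.001, 0.039, -0.0], [-0.0, 0.039, -0.001], [-0.001, 0.039, -0.0]] [[0, 0, np.float64(-0.0)], [0, 0, np.float64(-0.0)], [0, 0, np.float64(-0.0)], [0, 0, np.float64(-0.0)], [0, 0, np.float64(-0.0)]]
[[-0.0, 0.039, -0.001], [-0.001, 0.039, -0.0], [-0.0, 0.039, -0.001], [-0.001, 0.039, -0.0], [-0.0, 0.039, -0.001]] [[0, 0, np.float64(-0.0)], [0, 0, np.float64(-0.0)], [0, 0, np.float64(-0.0001)], [0, 0, np.float64(-0.0)], [0, 0, np.float64(-0.0001)]]
[[-0.001, 0.039, -0.0], [-0.0, 0.04, -0.001], [-0.001, 0.039, -0.0], [-0.0, 0.016, -0.0], [-0.0, 0.016, -0.0]] [[0, 0, np.float64(-0.0)], [0, 0, np.float64(-0.0001)], [0, 0, np.float64(-0.0)], [0, 0, np.float64(-0.0)], [0, 0, np.float64(-0.0)]]
[[-0.0, 0.016, -0.0], [-0.0, 0.015, -0.0], [-0.001, 0.016, -0.0], [-0.0, 0.015, -0.0], [-0.001, 0.016, -0.0]] [[0, 0, np.float64(-0.0)], [0, 0, np.float64(-0.0)], [0, 0, np.float64(-0.0)], [0, 0, np.float64(-0.0)], [0, 0, np.float64(-0.0)]]
```

>>> jog_arm(slide=[[-0.001, 0.039, -0.002], [0, 0.039, -0.002], [-0.001, 0.039, 0], [0, 0.039, 0], [-0.001, 0.039, 0]], turn=[[0, 0, 0], [0, 0, 0], [0, 0, 0], [0, 0, 0], [0, 0, 0]], grip=[0, 0, 0, 0, 0])

```text
time: 12.48
tool_pos: [0.5105, 0.1301, 0.0732]
orientation: [2.442, 1.975, 0.003]
wrist_force: [-0.9, 1.0, -2.1]
opening: 0.0217
finger_force: 66.4
```

>>> jog_arm(slide=[[0, 0.039, 0], [-0.001, 0.039, 0], [0, 0.039, 0], [-0.001, 0.039, 0], [0, 0.039, 0]], turn=[[0, 0, 0], [0, 0, 0], [0, 0, 0], [0, 0, 0], [0, 0, 0]], grip=[0, 0, 0, 0, 0])

```text
time: 12.9
tool_pos: [0.5674, 0.117, 0.0731]
orientation: [2.442, 1.975, 0.002]
wrist_force: [-0.5, 0.6, -2.4]
opening: 0.0217
finger_force: 66.4
```

>>> jog_arm(slide=[[-0.001, 0.039, 0], [0, 0.04, 0], [-0.001, 0.039, 0], [0, 0.016, 0], [0, 0.016, 0]], turn=[[0, 0, 0], [0, 0, 0], [0, 0, 0], [0, 0, 0], [0, 0, 0]], grip=[0, 0, 0, 0, 0])

```text
time: 13.32
tool_pos: [0.6105, 0.1071, 0.0726]
orientation: [2.443, 1.975, 0.001]
wrist_force: [-1.4, 0.1, -0.7]
opening: 0.022
finger_force: 66.4
```

>>> jog_arm(slide=[[0, 0.016, 0], [0, 0.015, 0], [-0.001, 0.016, 0], [0, 0.015, 0], [-0.001, 0.016, 0]], turn=[[0, 0, 0], [0, 0, 0], [0, 0, 0], [0, 0, 0], [0, 0, 0]], grip=[0, 0, 0, 0, 0])

```text
time: 13.73
tool_pos: [0.632, 0.1022, 0.0722]
orientation: [-2.442, -1.976, -0.0]
wrist_force: [-0.7, 0.3, -2.0]
opening: 0.0218
finger_force: 66.4
```

>>> jog_arm(slide=[[0, 0, 0], [0, -0.03, 0], [0, -0.07, 0], [0, -0.12, 0], [0, -0.1, 0]], turn=[[0, 0, 0], [0, 0, 0], [0, 0, 0], [0, 0, 0], [0, 0, 0]], grip=[0, 0, 0, 0, 0])

```text
time: 14.15
tool_pos: [0.5367, 0.1222, 0.0718]
orientation: [-2.443, -1.975, 0.0]
wrist_force: [-0.3, -0.4, -1.7]
opening: 0.0218
finger_force: 66.4
```

```bash
python3 look.py a4; python3 - <<'E'
from h import *
tcp()
plan([(.50,.11,.0697,90,6)])
z=np.load("pics/cl.npz");P=z['P']
c,s=np.cos(np.radians(8.5)),np.sin(np.radians(8.5)); q=P[:,:2]-[.689,.002]; q=np.c_[q@[c,s],q@[-s,c]]
m=(P[:,2]>.012)&(P[:,2]<.05)&(abs(q[:,0]+.004)<.055)&(abs(q[:,1])<.172)
M=np.zeros((140,360),np.uint8); M[((q[m,0]+.07)*1000).astype(int),((q[m,1]+.18)*1000).astype(int)]=1
M=cv2.morphologyEx(M,cv2.MORPH_CLOSE,np.ones((7,7),np.uint8)); n,L,st,ce=cv2.connectedComponentsWithStats(M)
for i in range(1,n):
  if st[i,4]>100: print("pan x",st[i,1]-70,st[i,1]+st[i,3]-70,"y",st[i,0]-180,st[i,0]+st[i,2]-180)
E
```

```text
at [0.5313 0.123  0.0712] yaw 78.0 tool z [-6.8e-03 -2.0e-04 -1.0e+00]
[[-0.011, -0.016, 0.001], [-0.01, -0.016, 0.001], [-0.009, -0.016, 0.001], [-0.009, -0.016, 0.001], [-0.009, -0.017, 0.0]] [[0, 0, np.float64(-0.0111)], [0, 0, np.float64(-0.0111)], [0, 0, np.float64(-0.0111)], [0, 0, np.float64(-0.0111)], [0, 0, np.float64(-0.011)]]
[[-0.007, -0.017, 0.001]] [[0, 0, np.float64(-0.0111)]]
pan x -50 3 y -105 -47
pan x -40 25 y -5 141
pan x -24 26 y -86 -28
```

View pics/a4.png

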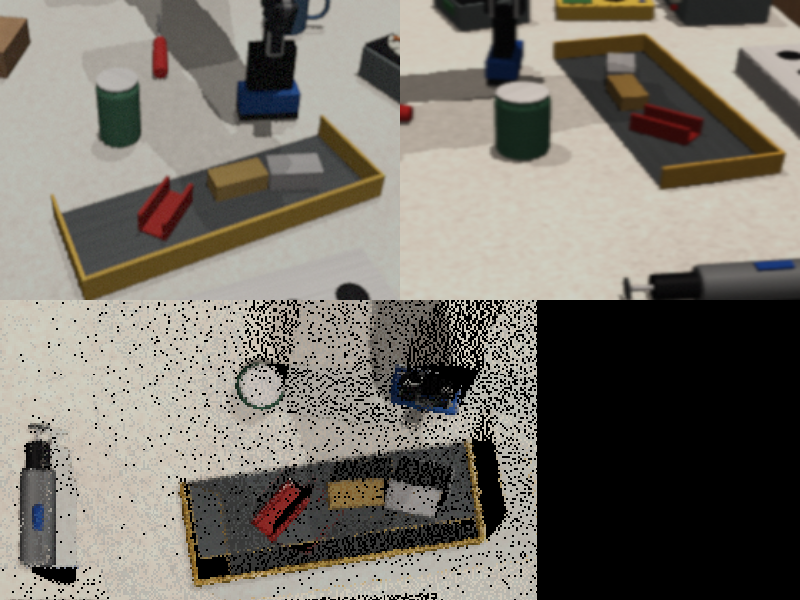

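All three are inside, about 20–25 mm past the mouth; I'll nudge them deeper for margin: bar+tube together first, then the channel.

```bash
python3 - <<'E'
from h import *
plan([(.578,.0614,.0712,98.5,7),(.578,.0614,.0712,98.5,3),(.6383,.0703,.0710,98.5,10)])
E
```

```text
at [0.5313 0.123  0.0712] yaw 78.0 tool z [-6.8e-03 -2.0e-04 -1.0e+00]
[[-0.024, 0.028, -0.0], [-0.025, 0.027, -0.0], [-0.027, 0.025, -0.0], [-0.028, 0.024, -0.0], [-0.029, 0.022, -0.0]] [[0, 0, np.float64(-0.0162)], [0, 0, np.float64(-0.0163)], [0, 0, np.float64(-0.0162)], [0, 0, np.float64(-0.0163)], [0, 0, np.float64(-0.0162)]]
[[-0.031, 0.021, -0.0], [-0.031, 0.019, -0.0], [-0.0, -0.0, -0.0], [-0.0, -0.0, -0.0], [-0.0, -0.0, -0.0]] [[0, 0, np.float64(-0.0163)], [0, 0, np.float64(-0.0162)], [0, 0, np.float64(-0.0)], [0, 0, np.float64(-0.0)], [0, 0, np.float64(-0.0)]]
[[-0.0, 0.02, 0.0], [-0.0, 0.02, 0.0], [-0.0, 0.02, 0.0], [-0.0, 0.02, 0.0], [-0.0, 0.021, 0.0]] [[0, 0, np.float64(-0.0)], [0, 0, np.float64(-0.0)], [0, 0, np.float64(-0.0)], [0, 0, np.float64(-0.0)], [0, 0, np.float64(-0.0)]]
[[-0.0, 0.02, 0.0], [-0.0, 0.021, 0.0], [-0.0, 0.02, 0.0], [-0.0, 0.021, 0.0], [-0.0, 0.02, 0.001]] [[0, 0, np.float64(-0.0)], [0, 0, np.float64(-0.0)], [0, 0, np.float64(-0.0)], [0, 0, np.float64(-0.0)], [0, 0, np.float64(-0.0)]]
```

>>> jog_arm(slide=[[-0.024, 0.028, 0], [-0.025, 0.027, 0], [-0.027, 0.025, 0], [-0.028, 0.024, 0], [-0.029, 0.022, 0]], turn=[[0, 0, -0.016], [0, 0, -0.016], [0, 0, -0.016], [0, 0, -0.016], [0, 0, -0.016]], grip=[0, 0, 0, 0, 0])

```text
time: 14.67
tool_pos: [0.5722, 0.0777, 0.0725]
orientation: [2.172, 2.268, 0.001]
wrist_force: [-0.0, 0.8, -1.9]
opening: 0.0216
finger_force: 66.3
```

>>> jog_arm(slide=[[-0.031, 0.021, 0], [-0.031, 0.019, 0], [0, 0, 0], [0, 0, 0], [0, 0, 0]], turn=[[0, 0, -0.016], [0, 0, -0.016], [0, 0, -0.001], [0, 0, 0], [0, 0, 0]], grip=[0, 0, 0, 0, 0])

```text
time: 15.08
tool_pos: [0.5841, 0.0608, 0.0721]
orientation: [-2.057, -2.374, -0.0]
wrist_force: [-0.3, -0.9, -2.5]
opening: 0.0219
finger_force: 66.4
```

>>> jog_arm(slide=[[0, 0.018, 0], [0, 0.018, 0], [0, 0.018, 0], [0, 0.018, 0], [0, 0.018, 0]], turn=[[0, 0, 0], [0, 0, 0], [0, 0, 0], [0, 0, 0], [0, 0, 0]], grip=[0, 0, 0, 0, 0])

```text
time: 15.5
tool_pos: [0.6118, 0.0647, 0.0721]
orientation: [2.055, 2.376, 0.0]
wrist_force: [0.7, -0.0, -2.6]
opening: 0.0221
finger_force: 66.4
```

>>> jog_arm(slide=[[0, 0.018, 0], [0, 0.018, 0], [0, 0.018, 0], [0, 0.018, 0], [0, 0.018, 0]], turn=[[0, 0, 0], [0, 0, 0], [0, 0, 0], [0, 0, 0], [0, 0, 0]], grip=[0, 0, 0, 0, 0])

```text
time: 15.92
tool_pos: [0.6374, 0.0681, 0.0718]
orientation: [-2.055, -2.375, 0.002]
wrist_force: [-2.9, -0.6, -1.0]
opening: 0.0215
finger_force: 66.5
```

>>> jog_arm(slide=[[0, 0, 0], [0, -0.03, 0], [0, -0.07, 0], [0, -0.12, 0], [0, -0.03, 0]], turn=[[0, 0, 0], [0, 0, 0], [0, 0, 0], [0, 0, 0], [0, 0, 0]], grip=[0, 0, 0, 0, 0])

```text
time: 16.33
tool_pos: [0.5578, 0.0575, 0.0708]
orientation: [-2.052, -2.372, 0.006]
wrist_force: [-2.3, -0.4, -3.1]
opening: 0.022
finger_force: 66.3
```

```bash
python3 - <<'E'
from h import *
p=tcp()[:3,3]
plan([(p[0],p[1],.19,98.5,5),(.626,-.134,.19,137.3,8),(.626,-.134,.19,137.3,2),(.626,-.134,.0710,137.3,5)])
E
```

```text
at [0.5578 0.0575 0.0708] yaw 98.3 tool z [-6.2e-03  5.0e-04 -1.0e+00]
[[0.0, 0.0, -0.079], [0.0, 0.0, -0.08], [0.0, 0.0, -0.079], [0.0, 0.0, -0.08], [0.0, 0.0, -0.079]] [[0, 0, np.float64(-0.0002)], [0, 0, np.float64(-0.0003)], [0, 0, np.float64(-0.0002)], [0, 0, np.float64(-0.0003)], [0, 0, np.float64(-0.0002)]]
[[-0.083, 0.016, -0.0], [-0.084, 0.009, -0.0], [-0.085, 0.002, -0.0], [-0.085, -0.005, -0.0], [-0.084, -0.012, -0.0]] [[0, 0, np.float64(-0.0269)], [0, 0, np.float64(-0.027)], [0, 0, np.float64(-0.0269)], [0, 0, np.float64(-0.027)], [0, 0, np.float64(-0.0269)]]
[[-0.082, -0.019, -0.0], [-0.081, -0.026, -0.0], [-0.078, -0.033, -0.0], [0.0, 0.0, -0.0], [0.0, 0.0, -0.0]] [[0, 0, np.float64(-0.027)], [0, 0, np.float64(-0.0269)], [0, 0, np.float64(-0.027)], [0, 0, np.float64(0.0)], [0, 0, np.float64(0.0)]]
[[0.0, 0.0, 0.079], [0.0, 0.0, 0.079], [0.0, 0.0, 0.079], [0.0, 0.0, 0.08], [0.0, 0.0, 0.079]] [[0, 0, np.float64(0.0)], [0, 0, np.float64(0.0)], [0, 0, np.float64(0.0)], [0, 0, np.float64(0.0)], [0, 0, np.float64(0.0)]]
```

>>> jog_arm(slide=[[0, 0, -0.079], [0, 0, -0.08], [0, 0, -0.079], [0, 0, -0.08], [0, 0, -0.079]], turn=[[0, 0, 0], [0, 0, 0], [0, 0, 0], [0, 0, 0], [0, 0, 0]], grip=[0, 0, 0, 0, 0])

```text
time: 16.75
tool_pos: [0.5641, 0.0576, 0.1929]
orientation: [2.055, 2.375, 0.002]
wrist_force: [0.4, -0.7, -2.8]
opening: 0.0218
finger_force: 66.4
```

>>> jog_arm(slide=[[-0.083, 0.016, 0], [-0.084, 0.009, 0], [-0.085, 0.002, 0], [-0.085, -0.005, 0], [-0.084, -0.012, 0]], turn=[[0, 0, -0.027], [0, 0, -0.027], [0, 0, -0.027], [0, 0, -0.027], [0, 0, -0.027]], grip=[0, 0, 0, 0, 0])

```text
time: 17.17
tool_pos: [0.6067, -0.0636, 0.1917]
orientation: [1.502, 2.757, 0.002]
wrist_force: [0.9, 0.9, -1.5]
opening: 0.0216
finger_force: 66.3
```

>>> jog_arm(slide=[[-0.082, -0.019, 0], [-0.081, -0.026, 0], [-0.078, -0.033, 0], [0, 0, 0], [0, 0, 0]], turn=[[0, 0, -0.027], [0, 0, -0.027], [0, 0, -0.027], [0, 0, 0], [0, 0, 0]], grip=[0, 0, 0, 0, 0])

```text
time: 17.58
tool_pos: [0.6318, -0.1359, 0.1908]
orientation: [1.152, 2.922, 0.001]
wrist_force: [0.3, 1.3, -2.5]
opening: 0.0217
finger_force: 66.4
```

```bash
python3 - <<'E'
from h import *
plan([(.624,-.134,.0712,137.3,5),(.624,-.134,.0712,137.3,2),(.677,-.0835,.0710,137.3,8)])
E
```

```text
at [ 0.6318 -0.1359  0.1908] yaw 137.0 tool z [ 7.e-04  3.e-04 -1.e+00]
[[0.005, -0.003, 0.08], [0.005, -0.002, 0.08], [0.004, -0.003, 0.08], [0.005, -0.002, 0.079], [0.004, -0.003, 0.08]] [[0, 0, np.float64(-0.0004)], [0, 0, np.float64(-0.0003)], [0, 0, np.float64(-0.0004)], [0, 0, np.float64(-0.0003)], [0, 0, np.float64(-0.0004)]]
[[0.0, 0.0, -0.0], [0.0, 0.0, -0.0], [-0.002, 0.03, 0.0], [-0.002, 0.031, 0.0], [-0.002, 0.03, 0.0]] [[0, 0, np.float64(0.0)], [0, 0, np.float64(0.0)], [0, 0, np.float64(0.0)], [0, 0, np.float64(0.0)], [0, 0, np.float64(0.0)]]
[[-0.002, 0.031, 0.0], [-0.002, 0.03, 0.0], [-0.002, 0.031, 0.0], [-0.002, 0.03, 0.0], [-0.001, 0.031, 0.0]] [[0, 0, np.float64(0.0)], [0, 0, np.float64(0.0)], [0, 0, np.float64(0.0)], [0, 0, np.float64(0.0)], [0, 0, np.float64(0.0)]]
```

>>> jog_arm(slide=[[0.005, -0.003, 0.08], [0.005, -0.002, 0.08], [0.004, -0.003, 0.08], [0.005, -0.002, 0.079], [0.004, -0.003, 0.08]], turn=[[0, 0, 0], [0, 0, 0], [0, 0, 0], [0, 0, 0], [0, 0, 0]], grip=[0, 0, 0, 0, 0])

```text
time: 18.0
tool_pos: [0.6235, -0.1312, 0.071]
orientation: [1.147, 2.924, 0.001]
wrist_force: [-0.2, 0.4, -1.5]
opening: 0.0218
finger_force: 66.4
```

>>> jog_arm(slide=[[0, 0, 0], [0, 0, 0], [-0.002, 0.03, 0], [-0.002, 0.03, 0], [-0.002, 0.03, 0]], turn=[[0, 0, 0], [0, 0, 0], [0, 0, 0], [0, 0, 0], [0, 0, 0]], grip=[0, 0, 0, 0, 0])

```text
time: 18.42
tool_pos: [0.6452, -0.1134, 0.0735]
orientation: [1.146, 2.921, 0.001]
wrist_force: [0.3, 0.1, -1.5]
opening: 0.0219
finger_force: 69.6
```

>>> jog_arm(slide=[[-0.002, 0.03, 0], [-0.002, 0.03, 0], [-0.002, 0.03, 0], [-0.002, 0.03, 0], [-0.001, 0.03, 0]], turn=[[0, 0, 0], [0, 0, 0], [0, 0, 0], [0, 0, 0], [0, 0, 0]], grip=[0, 0, 0, 0, 0])

```text
time: 18.83
tool_pos: [0.6763, -0.0823, 0.0714]
orientation: [-1.148, -2.924, 0.001]
wrist_force: [-1.0, -0.2, -1.0]
opening: 0.0219
finger_force: 69.6
```

>>> jog_arm(slide=[[0, 0, 0], [0, -0.04, 0], [0, -0.09, 0], [0, -0.13, 0], [0, -0.13, 0]], turn=[[0, 0, 0], [0, 0, 0], [0, 0, 0], [0, 0, 0], [0, 0, 0]], grip=[0, 0, 0, 0, 0])

```text
time: 19.25
tool_pos: [0.5948, -0.1693, 0.0712]
orientation: [-1.145, -2.925, 0.0]
wrist_force: [-0.1, -0.9, -2.4]
opening: 0.0217
finger_force: 69.6
```

>>> jog_arm(slide=[[0, -0.1, 0], [0, -0.05, 0], [0, 0, 0], [0, 0, 0], [0, 0, 0]], turn=[[0, 0, 0], [0, 0, 0], [0, 0, 0], [0, 0, 0], [0, 0, 0]], grip=[0, 0, 0, 0, 0])

```text
time: 19.67
tool_pos: [0.5661, -0.2015, 0.0718]
orientation: [1.148, 2.924, 0.001]
wrist_force: [0.3, 0.2, -2.1]
opening: 0.0218
finger_force: 69.6
```

```bash
python3 look.py a5; python3 -c "
from h import *
print(tcp().round(4))"
```

```text
[[-7.340e-01  6.791e-01  6.000e-04  5.664e-01]
 [ 6.791e-01  7.340e-01  2.000e-04 -2.008e-01]
 [-3.000e-04  6.000e-04 -1.000e+00  7.150e-02]
 [ 0.000e+00  0.000e+00  0.000e+00  1.000e+00]]
```

View pics/a5.png

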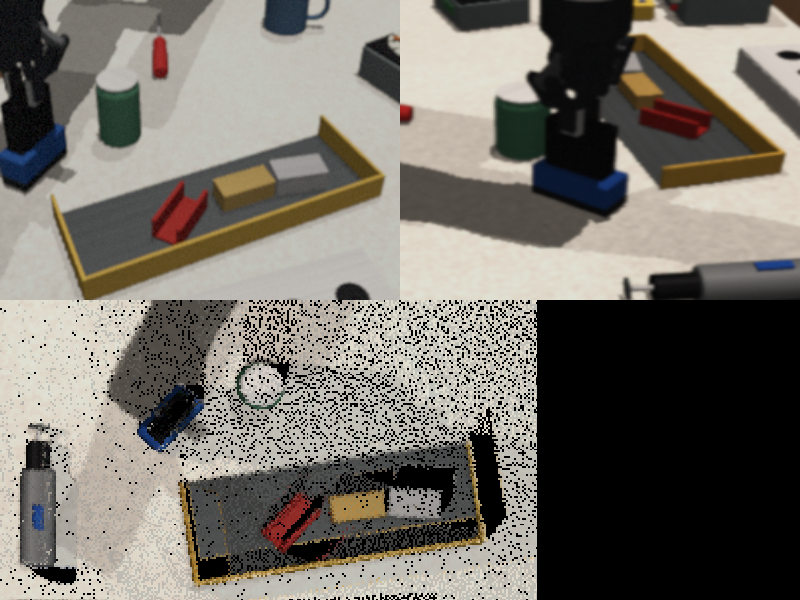

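Offcuts deep in the pan (scene crop 180,215; 245,187; 300,170), can unmoved. Set the sweeper down here, on the open bench.

>>> jog_arm(slide=[[0, 0, 0.002], [0, 0, 0.002], [0, 0, 0.002], [0, 0, 0.001], [0, 0, 0]], turn=[[0, 0, 0], [0, 0, 0], [0, 0, 0], [0, 0, 0], [0, 0, 0]], grip=[0, 0, 0, 0, 0])

```text
time: 20.18
tool_pos: [0.5656, -0.2012, 0.0691]
orientation: [-1.147, -2.924, -0.0]
wrist_force: [-0.6, -0.8, -1.4]
opening: 0.0217
finger_force: 69.6
```

>>> jog_arm(slide=[[0, 0, 0], [0, 0, 0], [0, 0, 0], [0, 0, 0], [0, 0, 0]], turn=[[0, 0, 0], [0, 0, 0], [0, 0, 0], [0, 0, 0], [0, 0, 0]], grip=[0, 0, 0, 0, 0])

```text
time: 20.6
tool_pos: [0.5655, -0.2017, 0.0694]
orientation: [1.148, 2.924, 0.0]
wrist_force: [-0.5, 0.3, -2.2]
opening: 0.0218
finger_force: 69.6
```

>>> jog_arm(slide=[[0, 0, 0.003], [0, 0, 0.003], [0, 0, 0], [0, 0, 0], [0, 0, 0]], turn=[[0, 0, 0], [0, 0, 0], [0, 0, 0], [0, 0, 0], [0, 0, 0]], grip=[0, 0, 0, 0, 0])

```text
time: 21.02
tool_pos: [0.5655, -0.2016, 0.0675]
orientation: [-1.148, -2.924, -0.0]
wrist_force: [0.4, 0.7, -2.3]
opening: 0.0215
finger_force: 69.6
```

>>> jog_arm(slide=[[0, 0, 0.003], [0, 0, 0], [0, 0, 0.003], [0, 0, 0], [0, 0, 0]], turn=[[0, 0, 0], [0, 0, 0], [0, 0, 0], [0, 0, 0], [0, 0, 0]], grip=[0, 0, 0, 0, 0])

```text
time: 21.43
tool_pos: [0.566, -0.2019, 0.0664]
orientation: [1.147, 2.923, -0.0]
wrist_force: [0.7, -1.0, 1.9]
opening: 0.0218
finger_force: 70.0
```

Contact (force went from −2.3 to +1.9). Release and rise.

>>> jog_arm(slide=[[0, 0, 0], [0, 0, 0], [0, 0, 0], [0, 0, 0], [0, 0, 0]], turn=[[0, 0, 0], [0, 0, 0], [0, 0, 0], [0, 0, 0], [0, 0, 0]], grip=[1, 1, 1, 1, 1])

```text
time: 21.85
tool_pos: [0.5655, -0.2015, 0.0657]
orientation: [-1.148, -2.924, -0.0]
wrist_force: [-0.6, 0.3, 0.7]
opening: 0.0805
finger_force: 0.0
```

>>> jog_arm(slide=[[0, 0, -0.04], [0, 0, -0.1], [0, 0, -0.12], [0, 0, -0.12], [0, 0, -0.08]], turn=[[0, 0, 0], [0, 0, 0], [0, 0, 0], [0, 0, 0], [0, 0, 0]], grip=[1, 1, 1, 1, 1])

```text
time: 22.27
tool_pos: [0.5663, -0.2019, 0.2074]
orientation: [1.146, 2.921, -0.0]
wrist_force: [0.8, 0.4, -1.0]
opening: 0.0851
finger_force: 0.0
```

```bash
python3 - <<'E'
from h import *
plan([(.512,.3755,.195,56.5,20)])
E
```

```text
at [ 0.5663 -0.2019  0.2074] yaw 137.1 tool z [ 0.0031 -0.0015 -1.    ]
[[0.072, 0.064, 0.002], [0.076, 0.059, 0.002], [0.08, 0.054, 0.002], [0.084, 0.048, 0.002], [0.087, 0.042, 0.002]] [[0, 0, np.float64(0.0224)], [0, 0, np.float64(0.0224)], [0, 0, np.float64(0.0224)], [0, 0, np.float64(0.0224)], [0, 0, np.float64(0.0224)]]
[[0.09, 0.036, 0.002], [0.092, 0.029, 0.002], [0.094, 0.023, 0.002], [0.095, 0.016, 0.002], [0.096, 0.009, 0.002]] [[0, 0, np.float64(0.0224)], [0, 0, np.float64(0.0224)], [0, 0, np.float64(0.0224)], [0, 0, np.float64(0.0224)], [0, 0, np.float64(0.0224)]]
[[0.097, 0.002, 0.002], [0.097, -0.004, 0.002], [0.096, -0.011, 0.002], [0.095, -0.018, 0.002], [0.094, -0.025, 0.002]] [[0, 0, np.float64(0.0224)], [0, 0, np.float64(0.0224)], [0, 0, np.float64(0.0224)], [0, 0, np.float64(0.0224)], [0, 0, np.float64(0.0224)]]
[[0.092, -0.031, 0.002], [0.089, -0.037, 0.002], [0.086, -0.044, 0.002], [0.083, -0.05, 0.003], [0.079, -0.055, 0.002]] [[0, 0, np.float64(0.0224)], [0, 0, np.float64(0.0224)], [0, 0, np.float64(0.0224)], [0, 0, np.float64(0.0224)], [0, 0, np.float64(0.0225)]]
```

>>> jog_arm(slide=[[0.072, 0.064, 0.002], [0.076, 0.059, 0.002], [0.08, 0.054, 0.002], [0.084, 0.048, 0.002], [0.087, 0.042, 0.002]], turn=[[0, 0, 0.0224], [0, 0, 0.0224], [0, 0, 0.0224], [0, 0, 0.0224], [0, 0, 0.0224]], grip=[1, 1, 1, 1, 1])

```text
time: 22.68
tool_pos: [0.5519, -0.0563, 0.2009]
orientation: [1.647, 2.675, 0.0]
wrist_force: [0.5, 0.9, -0.6]
opening: 0.0856
finger_force: 0.0
```

>>> jog_arm(slide=[[0.09, 0.036, 0.002], [0.092, 0.029, 0.002], [0.094, 0.023, 0.002], [0.095, 0.016, 0.002], [0.096, 0.009, 0.002]], turn=[[0, 0, 0.0224], [0, 0, 0.0224], [0, 0, 0.0224], [0, 0, 0.0224], [0, 0, 0.0224]], grip=[1, 1, 1, 1, 1])

```text
time: 23.1
tool_pos: [0.5385, 0.0882, 0.1979]
orientation: [2.089, 2.346, 0.0]
wrist_force: [0.3, 0.2, -1.0]
opening: 0.0852
finger_force: 0.0
```

>>> jog_arm(slide=[[0.097, 0.002, 0.002], [0.097, -0.004, 0.002], [0.096, -0.011, 0.002], [0.095, -0.018, 0.002], [0.094, -0.025, 0.002]], turn=[[0, 0, 0.0224], [0, 0, 0.0224], [0, 0, 0.0224], [0, 0, 0.0224], [0, 0, 0.0224]], grip=[1, 1, 1, 1, 1])

```text
time: 23.52
tool_pos: [0.5247, 0.2329, 0.1949]
orientation: [2.468, 1.944, 0.0]
wrist_force: [-0.1, 0.1, -0.4]
opening: 0.0854
finger_force: 0.0
```

>>> jog_arm(slide=[[0.092, -0.031, 0.002], [0.089, -0.037, 0.002], [0.086, -0.044, 0.002], [0.083, -0.05, 0.003], [0.079, -0.055, 0.002]], turn=[[0, 0, 0.0224], [0, 0, 0.0224], [0, 0, 0.0224], [0, 0, 0.0224], [0, 0, 0.0224]], grip=[1, 1, 1, 1, 1])

```text
time: 23.93
tool_pos: [0.5108, 0.3773, 0.1914]
orientation: [-2.77, -1.482, -0.0]
wrist_force: [-0.2, 0.3, 0.5]
opening: 0.0854
finger_force: 0.0
```

>>> jog_arm(slide=[[0, 0, 0], [0, 0, 0], [0, 0, 0], [0, 0, 0], [0, 0, 0]], turn=[[0, 0, 0], [0, 0, 0], [0, 0, 0], [0, 0, 0], [0, 0, 0]], grip=[1, 1, 1, 1, 1])

```text
time: 24.35
tool_pos: [0.5116, 0.3747, 0.1918]
orientation: [2.768, 1.485, 0.0]
wrist_force: [-0.1, -0.7, -0.5]
opening: 0.0855
finger_force: 0.0
```

```bash
python3 - <<'E'
from h import *
T=tcp(); im,d=manip.get_image("wrist"); cv2.imwrite("pics/w1.png",im)
P,C=cloud("wrist",im,d,T)
m=(abs(P[:,0]-.512)<.06)&(abs(P[:,1]-.375)<.06)&(P[:,2]>.098)&(P[:,2]<.112)
q=P[m][:,:2]; print(len(q),cv2.minAreaRect(q.astype(np.float32)),q.mean(0),np.median(P[m][:,2]) if len(q) else 0)
m=(abs(P[:,0]-.512)<.1)&(abs(P[:,1]-.375)<.1)&(P[:,2]>.055)&(P[:,2]<.068); print("top",np.median(P[m][:,2]))
plan([(.512,.3755,.08,56.5,8)]); print(manip.get_obs()['qpos'].round(3))
E
```

```text
1912 ((0.513054609298706, 0.3796084225177765), (0.061624761670827866, 0.01595046930015087), 54.7644157409668) [0.51386552 0.38076789] 0.10393468524851882
top 0.060965193262660256
at [0.5117 0.3747 0.1918] yaw 56.4 tool z [ 3.e-04  0.e+00 -1.e+00]
[[0.0, -0.0, 0.047], [0.0, -0.0, 0.047], [0.0, -0.0, 0.046], [0.001, -0.0, 0.047], [0.0, -0.0, 0.046]] [[0, 0, np.float64(-0.0)], [0, 0, np.float64(-0.0001)], [0, 0, np.float64(-0.0)], [0, 0, np.float64(-0.0001)], [0, 0, np.float64(-0.0)]]
[[0.001, -0.0, 0.047], [0.0, -0.0, 0.046], [0.001, -0.001, 0.047]] [[0, 0, np.float64(-0.0001)], [0, 0, np.float64(-0.0)], [0, 0, np.float64(-0.0001)]]
[ 0.506  0.432  0.218  1.356 -0.     2.662]
```

View pics/w1.png

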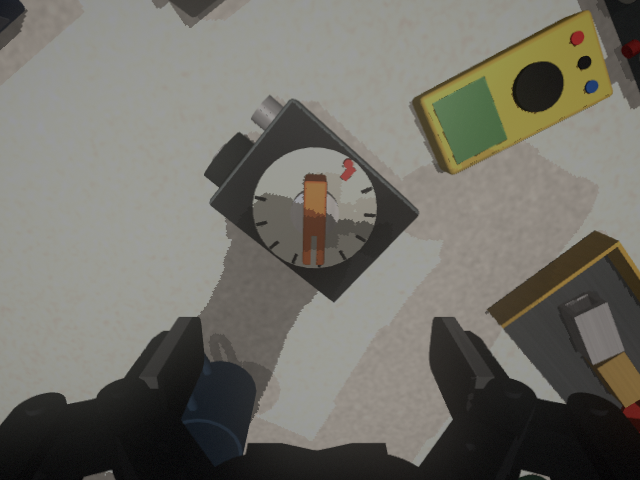

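Wrist view: knob at (315,215) with its pointer end toward the gripper (313,262), red mark at (348,165), i.e. ~140° counterclockwise; it agrees with the plan. Descend and grip lightly.

>>> jog_arm(slide=[[0.007, 0, 0.075], [0, 0, 0.075], [0, 0, 0.075], [0, 0, 0.075], [0, 0, 0.073]], turn=[[0, 0, 0.005], [0, 0, 0], [0, 0, 0], [0, 0, 0], [0, 0, 0]], grip=[1, 1, 1, 1, 1], squeeze=30)

```text
time: 24.82
tool_pos: [0.5128, 0.3766, 0.079]
orientation: [-2.78, -1.464, -0.001]
wrist_force: [-0.2, 0.6, 0.4]
opening: 0.0855
finger_force: 0.0
```

>>> jog_arm(slide=[[0, 0, 0], [0, 0, 0], [0, 0, 0], [0, 0, 0], [0, 0, 0]], turn=[[0, 0, 0], [0, 0, 0], [0, 0, 0], [0, 0, 0], [0, 0, 0]], grip=[0, 0, 0, 0, 0])

```text
time: 25.23
tool_pos: [0.5137, 0.3781, 0.0816]
orientation: [-2.779, -1.465, -0.005]
wrist_force: [0.3, -0.9, 0.1]
opening: 0.0255
finger_force: 0.0
```

>>> jog_arm(slide=[[0, 0, 0], [0, 0, 0], [0, 0, 0], [0, 0, 0], [0, 0, 0]], turn=[[0, 0, 0], [0, 0, 0], [0, 0, 0], [0, 0, 0], [0, 0, 0]], grip=[0, 0, 0, 0, 0])

```text
time: 25.65
tool_pos: [0.5124, 0.3776, 0.0797]
orientation: [-2.779, -1.465, -0.0]
wrist_force: [-0.5, 0.3, 1.2]
opening: 0.0
finger_force: 0.0
```

```bash
python3 - <<'E'
from h import *
plan([(.5125,.377,.08,56,1)]) ; print(manip.get_obs()['ft_torque'])
E
```

```text
at [0.5124 0.3776 0.0797] yaw 55.6 tool z [ 1.e-04  1.e-04 -1.e+00]
[[-0.002, 0.001, -0.001]] [[0, 0, np.float64(-0.0022)]]
[-0.03344124  0.02073896  0.00718729]
```

The fingers closed fully: look.

```bash
python3 - <<'E'
from h import *
a,da=manip.get_image("scene"); b,db=manip.get_image("side"); w,dw=manip.get_image("wrist")
print(manip.get_obs()['opening'],manip.get_obs()['finger_force'])
K=np.hstack([cv2.resize(a[130:270,420:580],(266,233)),cv2.resize(b[90:210,250:390],(266,228))[:228] if 0 else cv2.resize(b[90:210,250:390],(266,233)),cv2.resize(w[100:420,150:490],(266,233))])
cv2.imwrite("pics/k2.png",K)
E
```

```text
-0.00011013960842259442 0.0
```

View pics/k2.png

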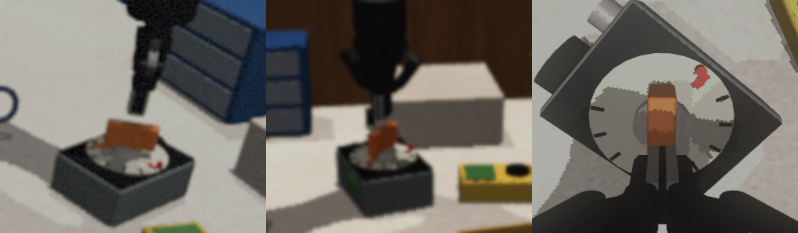

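```bash
python3 - <<'E'
from h import *
o=manip.get_obs(); print(o['tool_pos'],o['qpos'].round(3),o['wrist_force'],o['time'])
for n in("scene","side","wrist"):
    T=tcp(); im,d=manip.get_image(n); P,C=cloud(n,im,d,T)
    dark=C.astype(int).max(1)<60
    m=dark&(abs(P[:,0]-.512)<.1)&(abs(P[:,1]-.375)<.1)&(P[:,2]>.07)&(P[:,2]<.2)
    for z in(.07,.085,.10,.115,.13,.15):
        k=m&(P[:,2]>z)&(P[:,2]<z+.012)
        if k.sum()>3: print(n,z,k.sum(),P[k].mean(0).round(3))
    Ci=C.astype(int); g=(Ci[:,2]-Ci[:,0]>70)&(abs(P[:,0]-.512)<.06)&(abs(P[:,1]-.375)<.06)&(P[:,2]>.098)&(P[:,2]<.11)
    print(n,'knob',g.sum(),cv2.minAreaRect(P[g][:,:2].astype(np.float32)))
E
```

```text
[0.51239837 0.37756195 0.0795543 ] [0.509 0.482 0.018 1.107 0.    2.68 ] [-0.06204487 -0.57793265 -0.73034558] 25.8
scene 0.115 11 [0.519 0.37  0.124]
scene 0.13 41 [0.521 0.369 0.135]
scene 0.15 27 [0.522 0.368 0.153]
scene knob 77 ((0.5188010334968567, 0.37416255474090576), (0.05629417300224304, 0.012088517658412457), 62.95640182495117)
side 0.115 17 [0.51  0.37  0.123]
side 0.13 42 [0.511 0.37  0.136]
side 0.15 41 [0.511 0.368 0.156]
side knob 23 ((0.5124390125274658, 0.3729903995990753), (0.061754994094371796, 0.010619355365633965), 53.04533386230469)
wrist 0.115 124 [0.517 0.385 0.125]
wrist 0.13 876 [0.517 0.384 0.136]
wrist 0.15 1642 [0.516 0.383 0.157]
wrist knob 1572 ((0.5242665410041809, 0.39565014839172363), (0.022276444360613823, 0.015194542706012726), 53.956809997558594)
```

```bash
python3 - <<'E'
from h import *
T=tcp(); im,d=manip.get_image("wrist"); c=manip.camera_model("wrist"); Mi=np.linalg.inv(c['mount'])
for z in(-.06,-.04,-.02,0):
    X=Mi[:3,:3]@[0,0,z]+Mi[:3,3]; uv=cv2.projectPoints(X[None],np.zeros(3),np.zeros(3),c['mtx'],c['dist_coeffs'])[0].ravel()
    u,v=uv.round().astype(int); print(z,uv.round(0),"exp depth",X[2].round(3), "read", d[v,u] if 0<=v<480 else None, im[v,u] if 0<=v<480 else None)
for n in("scene","side"):
    im2,d2=manip.get_image(n); c2=manip.camera_model(n)
    for z in(-.06,-.04,-.02,0):
        X=T[:3,:3]@[0,0,z]+T[:3,3]; Y=c2['R']@X+c2['t']; uv=cv2.projectPoints(Y[None],np.zeros(3),np.zeros(3),c2['mtx'],c2['dist_coeffs'])[0].ravel()
        u,v=uv.round().astype(int); print(n,z,uv.round(0),Y[2].round(3),d2[v,u],im2[v,u])
P,C=cloud("wrist",im,d,T)
col=[]
for v in range(200,480,20):
    print(v,[ (round(float(d[v,u]),3)) for u in (300,308,316,324,332)], im[v,316])
cv2.imwrite("pics/k3.png",np.vstack([cv2.resize(im[150:400,180:460],(640,571))]))
E
```

```text
-0.06 [316. 350.] exp depth 0.141 read 0.12275873 [24 25 28]
-0.04 [316. 322.] exp depth 0.16 read 0.13685384 [22 25 27]
-0.02 [316. 299.] exp depth 0.179 read 0.17381908 [37 58 99]
0 [316. 281.] exp depth 0.198 read 0.17202285 [ 39  60 100]
scene -0.06 [504. 188.] 0.909 0.8964721 [14 13 12]
scene -0.04 [502. 197.] 0.92 0.9064394 [31 30 28]
scene -0.02 [500. 205.] 0.931 0.9265405 [13 44 90]
scene 0 [498. 214.] 0.942 0.9321405 [ 32  57 101]
side -0.06 [310. 144.] 1.246 1.235584 [44 45 46]
side -0.04 [311. 150.] 1.256 1.244002 [45 48 48]
side -0.02 [311. 157.] 1.266 1.2516509 [16 37 82]
side 0 [311. 164.] 1.276 1.2639757 [15 34 77]
200 [0.202, 0.202, 0.203, 0.203, 0.203] [166 175 174]
220 [0.188, 0.184, 0.185, 0.185, 0.188] [52 67 97]
240 [0.166, 0.166, 0.166, 0.165, 0.167] [ 73 121 169]
260 [0.168, 0.167, 0.168, 0.168, 0.168] [ 51  78 128]
280 [0.171, 0.171, 0.171, 0.17, 0.172] [ 39  60 101]
300 [0.154, 0.154, 0.154, 0.155, 0.0] [28 37 46]
320 [0.14, 0.139, 0.14, 0.139, 0.14] [24 27 30]
340 [0.127, 0.127, 0.127, 0.128, 0.127] [20 21 24]
360 [0.116, 0.115, 0.123, 0.116, 0.115] [23 25 26]
380 [0.107, 0.111, 0.125, 0.114, 0.106] [18 20 21]
400 [0.093, 0.115, 0.128, 0.117, 0.095] [23 24 24]
420 [0.095, 0.119, 0.324, 0.118, 0.096] [163 169 168]
440 [0.096, 0.117, 0.33, 0.331, 0.098] [160 168 167]
460 [0.083, 0.084, 0.084, 0.083, 0.083] [22 21 22]
```

View pics/k3.png

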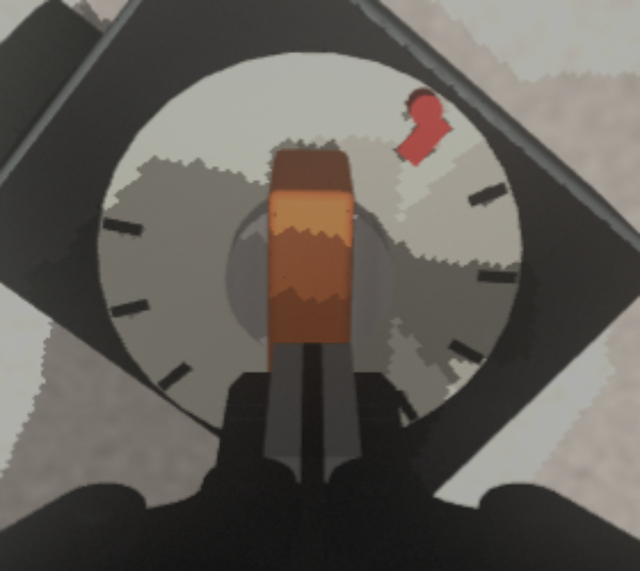

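Measured from three views, the shut tips sit ~42 mm above the reported TCP (z≈0.122 at the moment), so the fingers closed above the knob; laterally they are centred (±1 mm). Reopen and go 41 mm lower.

>>> jog_arm(slide=[[0, 0, 0], [0, 0, 0], [0, 0, 0], [0, 0, 0], [0, 0, 0]], turn=[[0, 0, 0], [0, 0, 0], [0, 0, 0], [0, 0, 0], [0, 0, 0]], grip=[1, 1, 1, 1, 1])

```text
time: 26.52
tool_pos: [0.5125, 0.3776, 0.0796]
orientation: [-2.779, -1.465, -0.0]
wrist_force: [0.6, 0.0, 0.2]
opening: 0.0604
finger_force: 0.0
```

>>> jog_arm(slide=[[0, 0, 0.027], [0, 0, 0.027], [0, 0, 0.027], [0, 0, 0.027], [0, 0, 0.027]], turn=[[0, 0, 0], [0, 0, 0], [0, 0, 0], [0, 0, 0], [0, 0, 0]], grip=[1, 1, 1, 1, 1])

```text
time: 26.93
tool_pos: [0.5119, 0.3773, 0.0377]
orientation: [2.779, 1.465, -0.002]
wrist_force: [-0.3, -0.8, 0.4]
opening: 0.0855
finger_force: 0.0
```

>>> jog_arm(slide=[[0, 0, 0], [0, 0, 0], [0, 0, 0], [0, 0, 0], [0, 0, 0]], turn=[[0, 0, 0], [0, 0, 0], [0, 0, 0], [0, 0, 0], [0, 0, 0]], grip=[0, 0, 0, 0, 0])

```text
time: 27.35
tool_pos: [0.5129, 0.3779, 0.0397]
orientation: [-2.779, -1.465, -0.002]
wrist_force: [-0.4, -0.4, -0.1]
opening: 0.0252
finger_force: 0.0
```

>>> jog_arm(slide=[[0, 0, 0], [0, 0, 0], [0, 0, 0], [0, 0, 0], [0, 0, 0]], turn=[[0, 0, 0], [0, 0, 0], [0, 0, 0], [0, 0, 0], [0, 0, 0]], grip=[0, 0, 0, 0, 0])

```text
time: 27.77
tool_pos: [0.5122, 0.3782, 0.0399]
orientation: [-2.778, -1.465, -0.001]
wrist_force: [-4.0, 1.2, 6.4]
opening: 0.0157
finger_force: 32.9
```

Gripped (15.7 mm). Turn counterclockwise 6° per row.

>>> jog_arm(slide=[[0, 0, 0], [0, 0, 0], [0, 0, 0], [0, 0, 0], [0, 0, 0]], turn=[[0, 0, -0.02], [0, 0, -0.03], [0, 0, -0.03], [0, 0, -0.03], [0, 0, -0.03]], grip=[0, 0, 0, 0, 0])

```text
time: 28.18
tool_pos: [0.5126, 0.3781, 0.0399]
orientation: [-2.387, -2.042, -0.002]
wrist_force: [-3.0, 1.1, 5.3]
opening: 0.0151
finger_force: 32.8
```

>>> jog_arm(slide=[[0, 0, 0], [0, 0, 0], [0, 0, 0], [0, 0, 0], [0, 0, 0]], turn=[[0, 0, -0.03], [0, 0, -0.03], [0, 0, -0.03], [0, 0, -0.03], [0, 0, -0.03]], grip=[0, 0, 0, 0, 0])

```text
time: 28.6
tool_pos: [0.5131, 0.3781, 0.0399]
orientation: [1.845, 2.542, 0.003]
wrist_force: [-1.3, 1.3, 4.2]
opening: 0.0154
finger_force: 32.7
```

>>> jog_arm(slide=[[0, 0, 0], [0, 0, 0], [0, 0, 0], [0, 0, 0], [0, 0, 0]], turn=[[0, 0, -0.03], [0, 0, -0.03], [0, 0, -0.03], [0, 0, -0.03], [0, 0, -0.03]], grip=[0, 0, 0, 0, 0])

```text
time: 29.02
tool_pos: [0.5135, 0.3784, 0.0399]
orientation: [1.2, 2.902, 0.004]
wrist_force: [-0.3, 2.6, 3.9]
opening: 0.0153
finger_force: 32.6
```

>>> jog_arm(slide=[[0, 0, 0], [0, 0, 0], [0, 0, 0], [0, 0, 0], [0, 0, 0]], turn=[[0, 0, -0.03], [0, 0, -0.03], [0, 0, -0.03], [0, 0, -0.03], [0, 0, -0.03]], grip=[0, 0, 0, 0, 0])

```text
time: 29.43
tool_pos: [0.5138, 0.3789, 0.0399]
orientation: [0.489, 3.101, 0.005]
wrist_force: [0.9, 3.6, 1.3]
opening: 0.0154
finger_force: 32.5
```

>>> jog_arm(slide=[[0, 0, 0], [0, 0, 0], [0, 0, 0], [0, 0, 0], [0, 0, 0]], turn=[[0, 0, -0.02], [0, 0, -0.02], [0, 0, -0.02], [0, 0, -0.01], [0, 0, 0]], grip=[0, 0, 0, 0, 0])

```text
time: 29.85
tool_pos: [0.5138, 0.379, 0.0399]
orientation: [0.151, 3.135, 0.005]
wrist_force: [0.5, 4.9, 1.9]
opening: 0.0151
finger_force: 32.4
```

```bash
python3 - <<'E'
from h import *
plan([]); o=manip.get_obs(); print(o['ft_torque'],o['wrist_force'],o['opening'],o['finger_force'],o['qpos'][5])
E
```

```text
at [0.5138 0.379  0.0399] yaw 174.5 tool z [ 0.0027  0.0029 -1.    ]
[1.01610957e+00 6.61032045e-04 8.90378764e-02] [0.54525176 4.91707058 1.86175527] 0.015062310141572423 32.432630360126495 0.605788114515609
```

>>> jog_arm(slide=[[0, 0, 0], [0, 0, 0], [0, 0, 0], [0, 0, 0], [0, 0, 0]], turn=[[0, 0, -0.02], [0, 0, -0.02], [0, 0, -0.02], [0, 0, -0.02], [0, 0, -0.01]], grip=[0, 0, 0, 0, 0])

```text
time: 30.27
tool_pos: [0.5137, 0.3793, 0.0399]
orientation: [-0.293, 3.125, 0.005]
wrist_force: [0.6, 5.3, 2.1]
opening: 0.0155
finger_force: 32.4
```

```bash
python3 - <<'E'
from h import *
plan([]); o=manip.get_obs(); print(o['ft_torque'],o['wrist_force'],o['opening'],o['finger_force'],o['qpos'][5])
E
```

```text
at [0.5137 0.3793 0.0399] yaw -169.3 tool z [ 0.0025  0.0034 -1.    ]
[ 1.25613175 -0.01212647 -0.08611515] [0.58786874 5.28713905 2.06511544] 0.015542068373604768 32.41904139518738 0.32225427569466686
```

>>> jog_arm(slide=[[0, 0, 0], [0, 0, 0], [0, 0, 0], [0, 0, 0], [0, 0, 0]], turn=[[0, 0, -0.01], [0, 0, -0.01], [0, 0, -0.005], [0, 0, 0], [0, 0, 0]], grip=[0, 0, 0, 0, 0])

```text
time: 30.68
tool_pos: [0.5137, 0.3794, 0.0399]
orientation: [-0.412, 3.111, 0.005]
wrist_force: [0.3, 6.1, 1.8]
opening: 0.0156
finger_force: 32.4
```

```bash
python3 - <<'E'
from h import *
plan([]); o=manip.get_obs(); print(o['ft_torque'],o['wrist_force'],o['opening'],o['finger_force'],o['qpos'][5])
E
```

```text
at [0.5137 0.3794 0.0399] yaw -164.9 tool z [ 0.0025  0.0035 -1.    ]
[1.26237464 0.08432529 0.02842423] [0.33740015 6.0906084  1.82197594] 0.015566027303669891 32.39612817764282 0.24628298991292896
```

>>> jog_arm(slide=[[0, 0, 0], [0, 0, 0], [0, 0, 0], [0, 0, 0], [0, 0, 0]], turn=[[0, 0, -0.005], [0, 0, -0.005], [0, 0, -0.005], [0, 0, 0], [0, 0, 0]], grip=[0, 0, 0, 0, 0])

```text
time: 31.1
tool_pos: [0.5137, 0.3794, 0.0399]
orientation: [-0.482, 3.101, 0.005]
wrist_force: [0.9, 7.1, 2.8]
opening: 0.0151
finger_force: 38.7
```

```bash
python3 - <<'E'
from h import *
plan([]); o=manip.get_obs(); print(o['ft_torque'],o['wrist_force'],o['joint_efforts'][5],o['finger_force'])
E
```

```text
at [0.5137 0.3794 0.0399] yaw -162.3 tool z [ 0.0024  0.0038 -1.    ]
[ 1.4040003   0.16341686 -0.97867297] [0.89421558 7.13849209 2.82629592] -0.9375820308923721 38.73004674911499
```

>>> jog_arm(slide=[[0, 0, 0], [0, 0, 0], [0, 0, 0], [0, 0, 0], [0, 0, 0]], turn=[[0, 0, -0.005], [0, 0, -0.005], [0, 0, -0.005], [0, 0, 0], [0, 0, 0]], grip=[0, 0, 0, 0, 0])

```text
time: 31.52
tool_pos: [0.514, 0.3795, 0.04]
orientation: [-0.553, 3.089, 0.006]
wrist_force: [1.8, 7.0, 2.8]
opening: 0.0153
finger_force: 60.0
```

```bash
python3 - <<'E'
from h import *
plan([]); o=manip.get_obs(); print(o['ft_torque'],o['wrist_force'],o['joint_efforts'][5],o['finger_force'])
E
```

```text
at [0.514  0.3795 0.04  ] yaw -159.7 tool z [ 0.0028  0.0041 -1.    ]
[ 1.37134299 -0.00493674 -1.42247493] [1.78770077 7.04148152 2.80910075] -1.4444835484027863 59.9657229334116
```

Torque jumped to 1–1.4 N m: the knob is at its stop. Release and rise.

>>> jog_arm(slide=[[0, 0, 0], [0, 0, 0], [0, 0, 0], [0, 0, 0], [0, 0, 0]], turn=[[0, 0, 0], [0, 0, 0], [0, 0, 0], [0, 0, 0], [0, 0, 0]], grip=[1, 1, 1, 1, 1])

```text
time: 31.93
tool_pos: [0.5122, 0.3771, 0.0388]
orientation: [0.558, -3.091, 0.001]
wrist_force: [-0.5, 1.3, 0.7]
opening: 0.0749
finger_force: 0.0
```

>>> jog_arm(slide=[[0, 0, 0], [0, 0, 0], [0, 0, -0.06], [0, 0, -0.12], [0, 0, -0.12]], turn=[[0, 0, 0], [0, 0, 0], [0, 0, 0], [0, 0, 0], [0, 0, 0]], grip=[1, 1, 1, 1, 1])

```text
time: 32.35
tool_pos: [0.511, 0.3767, 0.1283]
orientation: [0.558, -3.087, 0.002]
wrist_force: [0.9, 0.6, 0.6]
opening: 0.0853
finger_force: 0.0
```

>>> jog_arm(slide=[[0, 0, -0.12], [0, 0, -0.08], [0, 0, 0], [0, 0, 0], [0, 0, 0]], turn=[[0, 0, 0], [0, 0, 0], [0, 0, 0], [0, 0, 0], [0, 0, 0]], grip=[1, 1, 1, 1, 1])

```text
time: 32.77
tool_pos: [0.5121, 0.3773, 0.1883]
orientation: [0.559, -3.091, 0.0]
wrist_force: [0.2, -0.6, -0.1]
opening: 0.0851
finger_force: 0.0
```

```bash
python3 - <<'E'
from h import *
T=tcp(); w,d=manip.get_image("wrist"); a,_=manip.get_image("scene"); b,_=manip.get_image("side")
P,C=cloud("wrist",w,d,T)
m=(abs(P[:,0]-.512)<.06)&(abs(P[:,1]-.375)<.06)&(P[:,2]>.098)&(P[:,2]<.112); print(cv2.minAreaRect(P[m][:,:2].astype(np.float32)))
K=np.hstack([cv2.resize(w[100:340,170:490],(400,300)),cv2.resize(b[120:420,230:550],(400,300))])
L=cv2.resize(a[150:430,60:620],(600,300)); L=np.hstack([L,np.zeros((300,200,3),np.uint8)])
cv2.imwrite("pics/fin.png",np.vstack([K,L])); print(manip.get_obs()['tool_pos'])
E
```

```text
((0.5119867324829102, 0.37959539890289307), (0.06187719479203224, 0.01603660173714161), 15.72998046875)
[0.5114774  0.37699466 0.18712788]
```

View pics/fin.png

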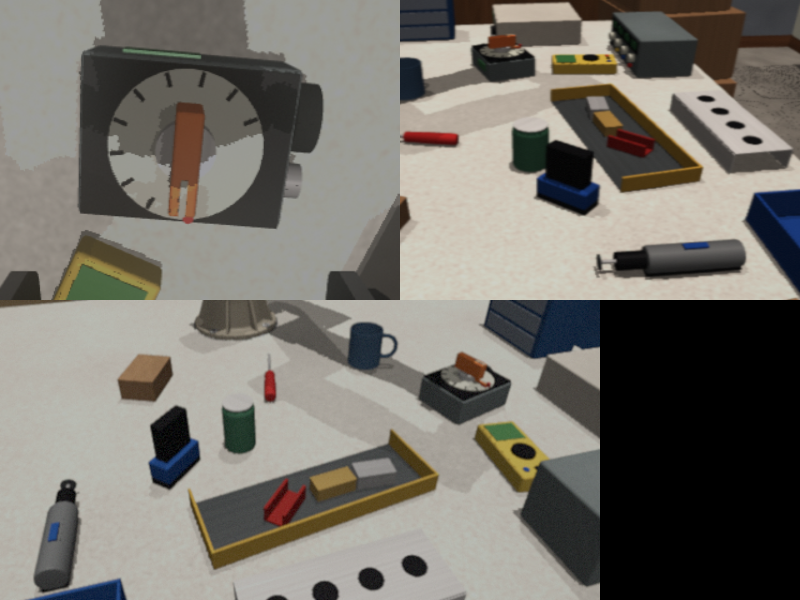

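The final picture shows the white pointer line on the red mark (wrist crop 187,215). The bar is at 15.7°, matching the counter's 15.5°. The sweeper stands upright (570,175), the three offcuts are in the pan, and the bystanders have not moved.

```bash
python3 -c "
from bench import manip
print(manip.job_done())"
```

```text
the job is handed in; nothing more can be done
None
```

I handed the job in at about 33 s: the three offcuts are well inside the pan, the sweeper stands upright on the bench outside it, the knob is against its zero stop, and the can, tools, carton and mug were not moved.

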